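Pack the weld parts tote and hold it up level

ROBOT

A 6-joint arm with a two-finger parallel gripper is mounted at the origin on the work surface. World frame = base frame: x ahead of the robot, y to its left, z up, the work surface at z = 0. Lengths are in m, angles in degrees, forces in N, time in s.
With the tool pointing down it reaches from about 0.35 to 0.875 m from the base axis. Payload 4.2 kg.
Tool frame: the origin (TCP) lies at the very end of the fingers, on their centre line; the grasp point (between the pads) lies behind it (r.grip_point_offset is the z of the grasp point in the tool frame, in m); z points along the fingers, y is the direction in which the jaws open and shut (so a half turn about z gives the same grasp; the last joint's range is limited). The gripper opens to 87 mm and grips with 3 to 60 N. Pads are 19 mm wide; open, the fingers measure 117 mm over their backs; the gripper's body (75 mm by 190 mm) begins 51 mm behind the grasp point.
Start: joints at [-55.657, 22.042, 0.453, 0, -68.411, -14.817], TCP at [0.209, -0.589, 0.185] pointing down, gripper open.
Joint ranges: [-179.83, 179.83], [-69.29, 118.12], [-61.27, 80.66], [-181.25, 117.63], [-171.15, -9.14], [-177.46, 177.46]. Speed limits (degrees/s): [159.86, 159.86, 180, 180, 180, 180].

INTERFACE

Orientations are given as a 3x3 rotation matrix whose columns are the frame's x, y, z axes.
In Python, from station import r, capture, workorder gives the robot as it stands. The module is installed in compiled form; this text tells all that it offers.
- The arm moves only by the shell command python3 -m crank 'ROWS'. ROWS is JSON, a list of rows, each an object with "delta_rot": the turn, a rotation vector about the tool's x, y, z in rad, a list of three; "linear": the shift along the tool's x, y, z in m, a list of three; "gripper": the opening in per cent of the stroke, from 0 (shut) to 100 (fully open). A call has 1 to 10 rows; each row shifts and turns the commanded pose from where the row before left it, along the tool's axes as they then stand; what a row does not reach is not made up. A row lasts 1/8 s, in which the tool goes at most 62.5 mm and 10.7 degrees, less where a joint would pass 70% of its speed; a pose out of reach is approached as far as the arm can. A call is refused whole if a number of a shift passes 0.0625 or a number of a turn 0.188, either way. A call with a gripper value outside its range is refused whole. The fingers move at their own pace and stop on an object; the grip force is fixed at half the most. Time passes only in rows, so rows that do not move let the fingers close. It gives the time, the measured TCP pose, the force and the opening at its end, in the units of the state.
- r.sense(): the state, without advancing time (a new reading comes with each control period).
- capture(name): name is "scene" or "top" or "wrist"; returns a dict with "img" (400x640x3 uint8, blue, green, red), "fx", "fy", "cx", "cy" (pixels), "dist_coeffs" ([k1, k2, p1, p2, k3] as OpenCV has them; the pictures are not rectified), "world_from_camera" (4x4, takes a point from camera to world coordinates). Camera axes: x right, y down, z forward; pixel columns grow to the right and rows downward; lengths in m; the calibration is good to about 2 mm. A picture is of the moment at which its call begins. There is no depth.
- workorder.finish_job(): hands the job in, once; it reports no verdict.
The state is a dict: "time_s": time; "joints": joint angles; "joint_velocities": joint speeds; "effort": joint torques, N m; "tcp_pos": TCP position; "ee_rot": TCP orientation; "wrist_force": force on the tool from outside, world axes, zero at the start; "moment": the same for the moment, N m; "gripper_width": opening from 0.0 (shut) to 1.0 (fully open).
Only numpy, scipy, OpenCV 4.12 (cv2) and the standard library are available. Lean on these libraries where they do the work, as an engineer would, in place of code of your own. Each camera call takes 0.05 s, during which the arm holds its last target.

TASK

Sort the two loose steel parts on the welding bench into the blue tote: set the tube sleeve in the compartment that already holds a sleeve and the U-shaped clip in the one that already holds a clip, not dropping them from a height, and leaving everything else on the bench where it is. Then lift the tote by its bar handle about 15 cm straight up from where it stands, without tipping it, and finish while still holding it there in the gripper, steady, level and clear of everything on the bench; do not put it down or let go.

Things in the scene. Friction and masses are not known exactly. Their poses are not given: they have to be found in the camera images.
- tote: Blue open tote, 240 mm square, loose, 0.35 to 0.6 kg empty. Walls 50 mm tall, walls and floor 5 mm thick. Origin: centre of its underside, z up. A 5 mm wall at y = 0, 50 mm tall, under the bar handle, splits it into two compartments (+y and -y side), each 230 x 112 mm inside, centred 61 mm from that wall. At the start one holds a packed sleeve, the other a packed clip, near opposite x ends.
- tote_bar (a point): Centre of the tote's straight wooden bar handle, straight above the tote's origin, 106 mm above its underside; axes as the tote's. The bar is 14 mm thick (y), 24 mm tall, 228 mm long (x), clear underneath from 50 to 94 mm height, fixed rigidly to the tote by an upright at each end (118 mm tall).
- sleeve_loose: Plain steel tube sleeve standing on end: 36 mm outside diameter, 28 mm bore, 40 mm tall, about 70 g. Origin at its centre (half-way up, on the axis), z along the axis. At the start it stands on the bench; it is to be packed.
- clip_loose: Plain steel U-shaped channel clip, open side up: 44 mm long (its x), 36 mm wide over the outsides of its two upright walls (its y), 36 mm tall, walls and base 5 mm thick, about 70 g. Origin at its middle, half-way up; z up. At the start it stands on the bench; it is to be packed.
- sleeve_packed: Plain steel tube sleeve standing on end: 36 mm outside diameter, 28 mm bore, 40 mm tall, about 70 g. Origin at its centre (half-way up, on the axis), z along the axis. Already in the tote, in the sleeve compartment, 60 to 85 mm from the tote's middle along the tote's x; the other end is free.
- clip_packed: Plain steel U-shaped channel clip, open side up: 44 mm long (its x), 36 mm wide over the outsides of its two upright walls (its y), 36 mm tall, walls and base 5 mm thick, about 70 g. Origin at its middle, half-way up; z up. Already in the clip compartment, 60 to 85 mm from the tote's middle along tote x; the other end is free.
- hex_block: Stays where it is. Dark steel hexagonal block standing on the bench among the loose parts, 32 mm over flats, 30 mm tall. Origin at the centre of its underside.
- wrench: Stays where it is. Steel wrench, 180 mm long, lying flat near the robot on the left. Origin near its middle, on the bench; it lies along its x.
- hammer: Stays where it is. Hammer, 260 mm long, lying at the far left. Origin near its middle, on the bench; it lies along its x.
- brush: Stays where it is. Brush, 200 mm long, lying on the right. Origin near its middle, on the bench; it lies along its x.
- spray_can: Stays where it is. Plain metal spray can, 60 mm diameter, 170 mm tall, standing on the right. Origin at the centre of its underside.
- gusset: Stays where it is. Flat dark steel plate, 90 x 90 x 12 mm, lying near the robot on the right. Origin at the centre of its underside.
Not all that is in view belongs to the job. What is shaped like the sleeve_packed but green or red is not meant.

How it is judged:
By the outcome, as a careful person would: the job done as asked, in the order asked, and still so for the second after the job is handed in, while the arm keeps its last pose, push and grip.
It also fails if it takes over 67 s, if anything falls off the work surface, if the arm or the gripper's body presses on something with over 40 N, if the wrist force passes 120 N, or if a joint passes its speed limit or range.

## Working session

There is one attempt and no reset: what is moved stays moved. The work goes in short steps, Python scripts to look and compute and a shell command to move; the robot and the scene stay as the last step left them, time stands still between calls to the robot, and variables do not carry over. Pictures are saved under pics/ and viewed, and the job is handed in when it is done.

```bash
mkdir -p pics; python3 - <<'E'
from station import r,capture
import cv2,numpy as np
np.set_printoptions(precision=4,suppress=True)
s=r.sense()
print(s['time_s'],s['tcp_pos'],np.array(s['ee_rot']),s['gripper_width'],r.grip_point_offset)
for n in ['scene','top','wrist']:
    c=capture(n); cv2.imwrite(f'pics/{n}0.png',c['img']); print(n,c['fx'],c['fy'],c['cx'],c['cy'],c['dist_coeffs']);print(np.array(c['world_from_camera']))
E
```

```text
0.0 [ 0.2087 -0.5884  0.1835] [[-0.9426 -0.334  -0.0008]
 [-0.334   0.9426  0.002 ]
 [ 0.0001  0.0022 -1.    ]] 1.0050846807926286 -0.0187
scene 428.03502632846994 428.03502632846994 322.20329068441254 194.69970748736654 [-0.0493  0.      0.      0.      0.    ]
[[ 0.108   0.6887 -0.7169  1.3655]
 [ 0.9941 -0.0756  0.0772 -0.152 ]
 [-0.0011 -0.7211 -0.6929  0.9284]
 [ 0.      0.      0.      1.    ]]
top 464.5414547742351 464.5414547742351 315.32693242847114 199.7742850526521 [-0.0895  0.      0.      0.      0.    ]
[[-0.0026 -0.9945  0.1049  0.3384]
 [-0.9999  0.0039  0.0123 -0.0603]
 [-0.0127 -0.1049 -0.9944  1.5354]
 [ 0.      0.      0.      1.    ]]
wrist 326.906814752656 326.906814752656 325.5451880887311 204.0483219912342 [-0.0631  0.      0.      0.      0.    ]
[[-0.3342  0.9142  0.2292  0.1464]
 [ 0.9425  0.3237  0.0831 -0.6102]
 [ 0.0018  0.2437 -0.9698  0.3834]
 [ 0.      0.      0.      1.    ]]
```

View pics/top0.png

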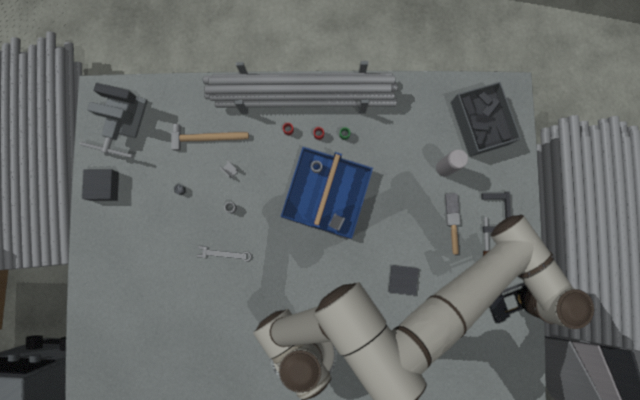

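View pics/scene0.png

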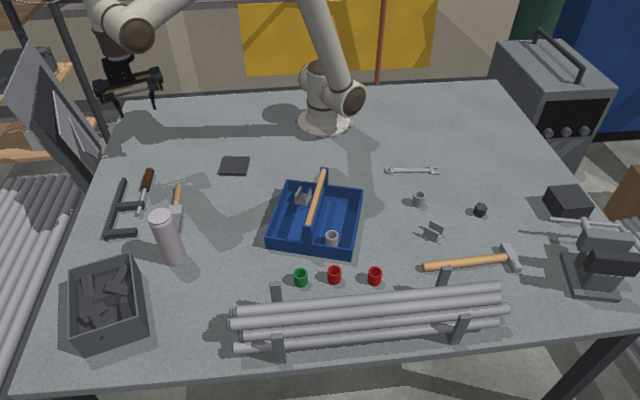

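View pics/wrist0.png

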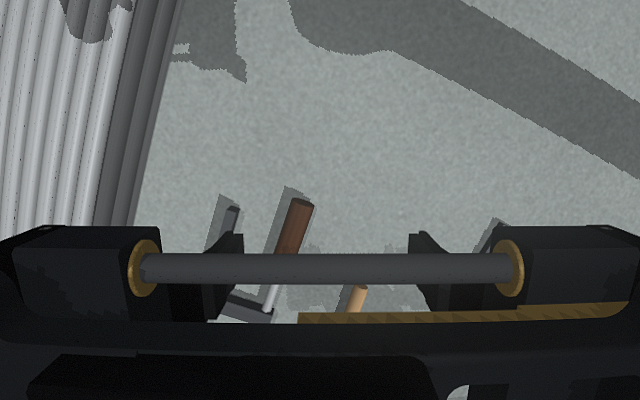

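Top view: tote at about (327,193), with the packed sleeve (317,167) in its left half and the packed clip (337,222) in its right half. The loose sleeve is near (230,207), the loose clip near (231,169) and the hex block near (180,189). Next I'll zoom in.

```bash
python3 - <<'E'
import cv2,numpy as np
t=cv2.imread('pics/top0.png')
cv2.imwrite('pics/topz1.png',cv2.resize(t[140:260,160:260],None,fx=5,fy=5,interpolation=cv2.INTER_CUBIC))
cv2.imwrite('pics/topz2.png',cv2.resize(t[135:255,265:395],None,fx=5,fy=5,interpolation=cv2.INTER_CUBIC))
s=cv2.imread('pics/scene0.png')
cv2.imwrite('pics/scz1.png',cv2.resize(s[160:270,380:510],None,fx=5,fy=5,interpolation=cv2.INTER_CUBIC))
E
```

```text
(no output)
```

View pics/topz1.png

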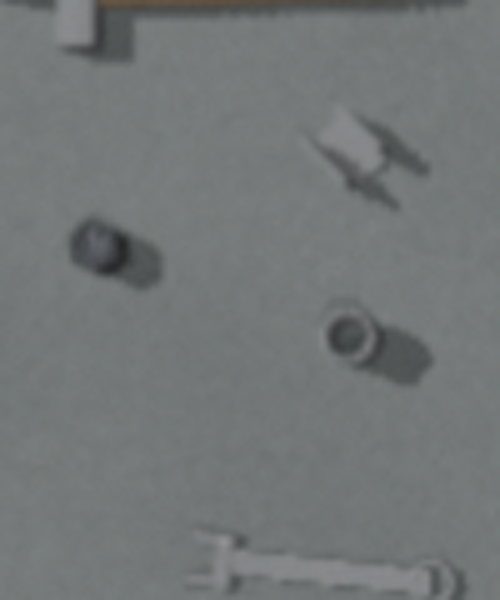

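View pics/topz2.png

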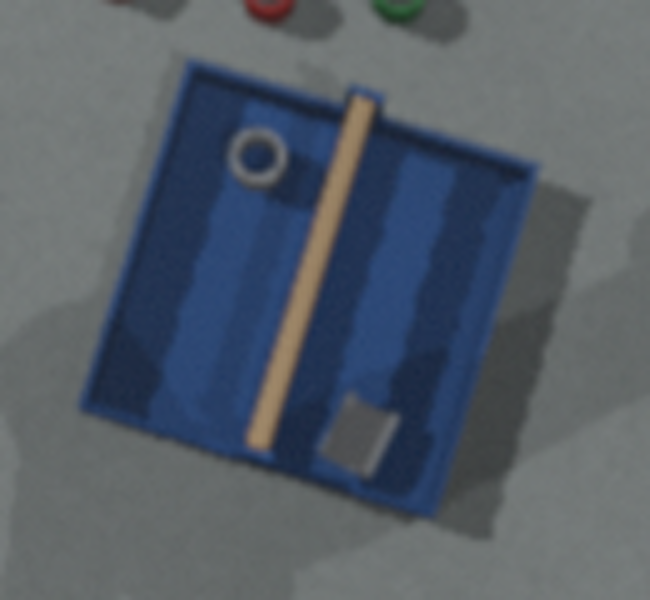

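View pics/scz1.png

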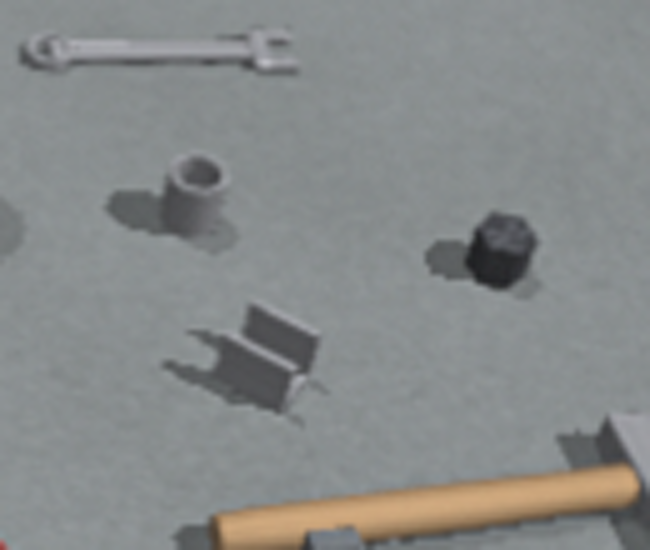

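```bash
cat > h.py <<'E'
import cv2,numpy as np
from station import r,capture
np.set_printoptions(precision=4,suppress=True)
def ray(c,uv):
    K=np.array([[c['fx'],0,c['cx']],[0,c['fy'],c['cy']],[0,0,1]])
    p=cv2.undistortPoints(np.array([[uv]],float),K,np.array(c['dist_coeffs']))[0,0]
    M=np.array(c['world_from_camera']); return M[:3,3],M[:3,:3]@np.array([p[0],p[1],1])
def onz(c,uv,z):
    o,d=ray(c,uv); return o+d*(z-o[2])/d[2]
def proj(c,P):
    K=np.array([[c['fx'],0,c['cx']],[0,c['fy'],c['cy']],[0,0,1]])
    M=np.linalg.inv(np.array(c['world_from_camera']))
    return cv2.projectPoints(np.array([P],float),cv2.Rodrigues(M[:3,:3])[0],M[:3,3],K,np.array(c['dist_coeffs']))[0].ravel()
def go(pos,yaw_deg=None):
    """print total delta needed: yaw = direction of tool y axis in world (mod 180); reports shift in tool axes now and after turn"""
    s=r.sense(); R=np.array(s['ee_rot']); p=np.array(s['tcp_pos'])
    if yaw_deg is None: Rt=R
    else:
        a=np.radians(yaw_deg); y=np.array([np.cos(a),np.sin(a),0])
        if y@R[:,1]<0: y=-y
        z=np.array([0,0,-1.]); Rt=np.column_stack([np.cross(y,z),y,z])
    rv=cv2.Rodrigues(R.T@Rt)[0].ravel()
    d=np.array(pos)-p
    print('t',s['time_s'],'tcp',p,'yawy',np.degrees(np.arctan2(R[1,1],R[0,1])),'w',s['gripper_width']*87,'F',np.array(s['wrist_force']),'j6',s['joints'][5])
    print('turn',rv,'shift now',R.T@d,'after turn',Rt.T@d)
E
python3 - <<'E'
from h import *
c=capture('top'); s=capture('scene')
z=lambda u,v,ox,oy:((u+.5)/5-.5+ox,(v+.5)/5-.5+oy)
for n,u,v,h in [('sleeve',350,333,.04),('clipbase',350,143,.02),('hex',102,246,.03)]:
    print(n,onz(c,z(u,v,160,140),h))
print('scene sleeve',onz(s,z(198,173,380,160),.04))
for u,v in [(250,303),(320,335),(225,335),(300,378)]: print('clipwall top',onz(s,z(u,v,380,160),.036))
T=[onz(c,z(u,v,265,135),.05) for u,v in [(190,63),(540,165),(437,517),(83,410)]]
print(np.array(T),np.mean(T,0)); 
a,b=[onz(c,z(u,v,265,135),.118) for u,v in [(363,97),(258,443)]]
print('bar',a,b,(a+b)/2,np.degrees(np.arctan2(*(a-b)[1::-1])),np.linalg.norm(a-b))
for e in (T[0]-T[3],T[1]-T[2],T[0]-T[1]): print(np.degrees(np.arctan2(e[1],e[0])),np.linalg.norm(e))
print('packed sl',onz(c,z(258,157,265,135),.045),'packed clip',onz(c,z(358,437,265,135),.023))
E
```

```text
sleeve [0.4762 0.237  0.04  ]
clipbase [0.6049 0.2433 0.02  ]
hex [0.5354 0.4057 0.03  ]
scene sleeve [0.4759 0.237  0.04  ]
clipwall top [0.5794 0.2394 0.036 ]
clipwall top [0.6075 0.2716 0.036 ]
clipwall top [0.6015 0.2184 0.036 ]
clipwall top [0.6371 0.2508 0.036 ]
[[ 0.6675 -0.0008  0.05  ]
 [ 0.5992 -0.2277  0.05  ]
 [ 0.372  -0.1584  0.05  ]
 [ 0.4412  0.0678  0.05  ]] [ 0.52   -0.0798  0.05  ]
bar [ 0.6304 -0.1109  0.118 ] [ 0.416  -0.0451  0.118 ] [ 0.5232 -0.078   0.118 ] -17.044217923173438 0.22429276684206986
-16.859004641952154 0.23650458941917615
-16.950762139778675 0.23742846404231277
73.22746960884359 0.23697763566797614
packed sl [ 0.606  -0.0449  0.045 ] packed clip [ 0.4248 -0.1093  0.023 ]
```

```bash
python3 - <<'E'
from h import *
go([.476,.237,.19],163)
c=capture('wrist'); print(proj(c,r.sense()['tcp_pos']))
E
```

```text
t 0.25 tcp [ 0.2088 -0.5888  0.184 ] yawy 109.52293655821313 w 87.08268953079109 F [ 0.331   0.669  -0.7057] j6 -14.81553561014586
turn [ 0.001   0.0004 -0.9334] shift now [-0.5278  0.689  -0.0053] after turn [-0.8678 -0.0141 -0.006 ]
[324.3765 227.8981]
```

```bash
python3 -m crank '[{"delta_rot":[0,0,-0.186],"linear":[0,0,-0.002],"gripper":100},{"delta_rot":[0,0,-0.186],"linear":[0,0,-0.002],"gripper":100},{"delta_rot":[0,0,-0.186],"linear":[0,0,-0.002],"gripper":100},{"delta_rot":[0,0,-0.186],"linear":[0,0,0],"gripper":100},{"delta_rot":[0,0,-0.186],"linear":[0,0,0],"gripper":100},{"delta_rot":[0,0,0],"linear":[-0.06,-0.001,0],"gripper":100},{"delta_rot":[0,0,0],"linear":[-0.06,-0.001,0],"gripper":100},{"delta_rot":[0,0,0],"linear":[-0.06,-0.001,0],"gripper":100},{"delta_rot":[0,0,0],"linear":[-0.06,-0.001,0],"gripper":100},{"delta_rot":[0,0,0],"linear":[-0.06,-0.001,0],"gripper":100}]'
python3 -c "
from h import *
go([.476,.237,.19],163)"
```

```text
time_s: 1.55
tcp_pos: [0.3027, -0.3023, 0.1908]
ee_rot: [[-0.296, -0.955, 0.001], [-0.955, 0.296, -0.0], [0.0, -0.001, -1.0]]
wrist_force: [1.7, -0.1, 1.0]
gripper_width: 1.0
t 1.55 tcp [ 0.3027 -0.3023  0.1908] yawy 162.7861545932487 w 86.97214468172852 F [ 1.7339 -0.1097  0.9743] j6 5.806249098471577
turn [-0.0009 -0.0001 -0.0037] shift now [-0.5664 -0.006   0.0007] after turn [-0.5664 -0.0081  0.0008]
```

```bash
python3 -m crank '[{"delta_rot":[0,0,0],"linear":[-0.06,-0.001,0],"gripper":100},{"delta_rot":[0,0,0],"linear":[-0.06,-0.001,0],"gripper":100},{"delta_rot":[0,0,0],"linear":[-0.06,-0.001,0],"gripper":100},{"delta_rot":[0,0,0],"linear":[-0.06,-0.001,0],"gripper":100},{"delta_rot":[0,0,0],"linear":[-0.06,-0.001,0],"gripper":100},{"delta_rot":[0,0,0],"linear":[-0.06,-0.001,0],"gripper":100},{"delta_rot":[0,0,0],"linear":[-0.06,-0.001,0],"gripper":100},{"delta_rot":[0,0,0],"linear":[-0.06,-0.001,0],"gripper":100},{"delta_rot":[0,0,0],"linear":[-0.06,0,0],"gripper":100},{"delta_rot":[0,0,0],"linear":[0,0,0],"gripper":100}]'
python3 -c "
from h import *
go([.476,.237,.19],163)
c=capture('wrist');cv2.imwrite('pics/wrist1.png',c['img']);print(proj(c,[.476,.237,.04]),proj(c,[.606,.245,.036]))"
```

```text
time_s: 2.8
tcp_pos: [0.4704, 0.213, 0.1898]
ee_rot: [[-0.292, -0.956, -0.0], [-0.956, 0.292, -0.0], [0.0, 0.0, -1.0]]
wrist_force: [0.1, -0.2, -1.0]
gripper_width: 0.998
t 2.8 tcp [0.4704 0.213  0.1898] yawy 163.02736764858105 w 86.85899803660635 F [ 0.144  -0.1617 -0.9783] j6 -59.364629977294236
turn [ 0.0001 -0.0003  0.0005] shift now [-0.0246  0.0017 -0.0002] after turn [-0.0246  0.0017 -0.0002]
[326.9441 206.0966] [221.5927 243.298 ]
```

View pics/wrist1.png

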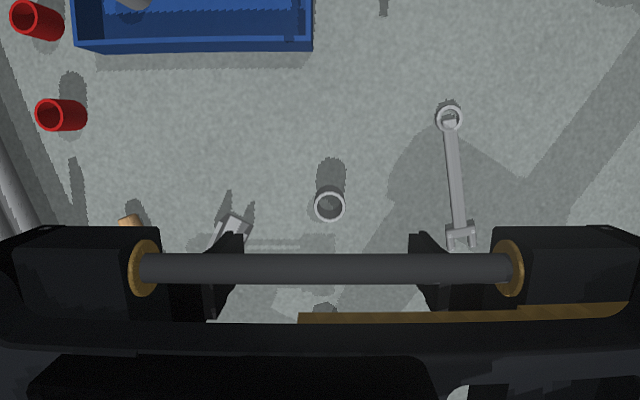

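```bash
python3 - <<'E'
from h import *
c=capture('wrist')
z=cv2.resize(c['img'][170:240,180:380],None,fx=4,fy=4,interpolation=cv2.INTER_CUBIC);cv2.imwrite('pics/wz1.png',z)
g=cv2.cvtColor(c['img'],cv2.COLOR_BGR2GRAY)[180:230,305:355]
_,m=cv2.threshold(g,0,255,cv2.THRESH_BINARY+cv2.THRESH_OTSU)
for k in cv2.findContours(m,cv2.RETR_CCOMP,cv2.CHAIN_APPROX_NONE)[0]:
    if len(k)>25:
        e=cv2.fitEllipse(k); print(e, onz(c,(e[0][0]+305,e[0][1]+180),.04))
E
```

```text
((24.580747604370117, 25.878528594970703), (52.47416305541992, 61.325077056884766), 179.96469116210938) [0.4721 0.2356 0.04  ]
((23.928312301635742, 28.713258743286133), (25.04651641845703, 26.290660858154297), 89.12057495117188) [0.4738 0.2385 0.04  ]
```

View pics/wz1.png

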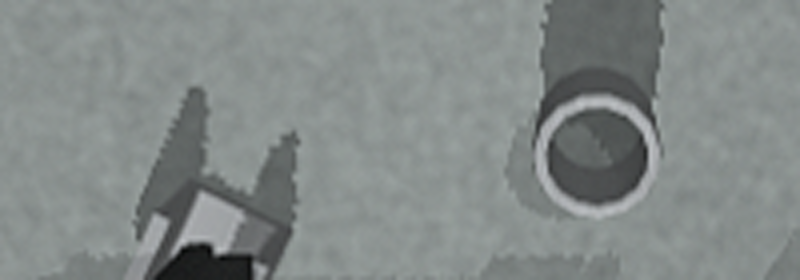

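The ring centre is at (329,208), which puts the sleeve at about (0.474, 0.238), in good agreement with the first estimate. Descending onto it.

```bash
python3 -c "
from h import *
go([.4745,.238,.008],163)"
```

```text
t 2.9 tcp [0.4692 0.2099 0.19  ] yawy 162.8640318797002 w 87.08987225027286 F [-1.3383 -0.2031  0.2613] j6 -59.33835453502419
turn [ 0.0009 -0.0011 -0.0024] shift now [-0.0286  0.0031  0.182 ] after turn [-0.0284  0.0031  0.182 ]
```

```bash
python3 -m crank '[{"delta_rot":[0,0,0],"linear":[-0.028,0.003,0],"gripper":100},{"delta_rot":[0,0,0],"linear":[0,0,0.05],"gripper":100},{"delta_rot":[0,0,0],"linear":[0,0,0.05],"gripper":100},{"delta_rot":[0,0,0],"linear":[0,0,0.03],"gripper":100},{"delta_rot":[0,0,0],"linear":[0,0,0],"gripper":100},{"delta_rot":[0,0,0],"linear":[0,0,0],"gripper":100}]'
python3 -c "
from h import *
for i in range(3):go([.4745,.238,.008],163)
c=capture('wrist');cv2.imwrite('pics/wrist2.png',c['img'])
go([.4745,.238,.008],163)"
```

```text
time_s: 3.65
tcp_pos: [0.476, 0.2373, 0.0623]
ee_rot: [[-0.296, -0.955, 0.002], [-0.955, 0.296, 0.002], [-0.002, -0.002, -1.0]]
wrist_force: [0.3, -0.1, 0.5]
gripper_width: 1.001
t 3.65 tcp [0.476  0.2373 0.0623] yawy 162.79113875270318 w 87.04759384725301 F [ 0.3289 -0.1227  0.4703] j6 -61.24214859212289
turn [-0.0018  0.0021 -0.0036] shift now [-0.0001  0.0017  0.0543] after turn [-0.0003  0.0016  0.0543]
t 3.65 tcp [0.476  0.2373 0.0623] yawy 162.79113875270318 w 87.04759384725301 F [ 0.3289 -0.1227  0.4703] j6 -61.24214859212289
turn [-0.0018  0.0021 -0.0036] shift now [-0.0001  0.0017  0.0543] after turn [-0.0003  0.0016  0.0543]
t 3.65 tcp [0.476  0.2373 0.0623] yawy 162.79113875270318 w 87.04759384725301 F [ 0.3289 -0.1227  0.4703] j6 -61.24214859212289
turn [-0.0018  0.0021 -0.0036] shift now [-0.0001  0.0017  0.0543] after turn [-0.0003  0.0016  0.0543]
t 3.7 tcp [0.4762 0.2377 0.0626] yawy 162.79558937713003 w 87.30513745564762 F [0.3993 0.6427 0.8652] j6 -61.24350018618442
turn [-0.0022  0.0031 -0.0036] shift now [0.0004 0.0018 0.0546] after turn [0.0002 0.0017 0.0546]
```

View pics/wrist2.png

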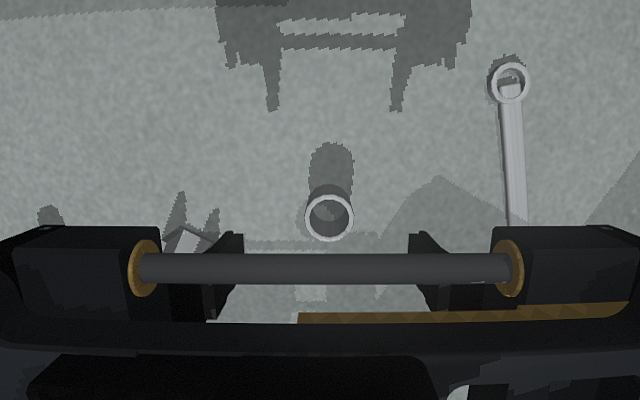

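The ring is centred between the fingers at (328,217). Lowering and closing.

```bash
python3 -m crank '[{"delta_rot":[0,0,0],"linear":[0,0.001,0.03],"gripper":100},{"delta_rot":[0,0,0],"linear":[0,0,0.024],"gripper":100},{"delta_rot":[0,0,0],"linear":[0,0,0],"gripper":100},{"delta_rot":[0,0,0],"linear":[0,0,0],"gripper":50},{"delta_rot":[0,0,0],"linear":[0,0,0],"gripper":30},{"delta_rot":[0,0,0],"linear":[0,0,0],"gripper":25},{"delta_rot":[0,0,0],"linear":[0,0,0],"gripper":25},{"delta_rot":[0,0,0],"linear":[0,0,0],"gripper":25},{"delta_rot":[0,0,0],"linear":[0,0,0],"gripper":25}]'
python3 -c "
from h import *
go([.4745,.238,.008],163)
"
```

```text
time_s: 4.82
tcp_pos: [0.474, 0.2375, 0.0065]
ee_rot: [[-0.296, -0.955, -0.0], [-0.955, 0.296, -0.0], [0.0, 0.0, -1.0]]
wrist_force: [-0.1, -0.2, -0.4]
gripper_width: 0.404
t 4.825 tcp [0.474  0.2375 0.0065] yawy 162.8124486867144 w 35.12645175102947 F [-0.1419 -0.1695 -0.4367] j6 -61.346726130614144
turn [ 0.     -0.0001 -0.0033] shift now [-0.0006 -0.0003 -0.0015] after turn [-0.0006 -0.0003 -0.0015]
```

```bash
python3 -m crank '[{"delta_rot":[0,0,0],"linear":[0,0,-0.05],"gripper":20},{"delta_rot":[0,0,0],"linear":[0,0,-0.06],"gripper":20},{"delta_rot":[0,0,0],"linear":[0,0,-0.04],"gripper":20},{"delta_rot":[0,0,0],"linear":[0,0,0],"gripper":20}]'
python3 -c "
from h import *
C=np.array([.521,-.079]);a=np.radians(-17);X=np.array([np.cos(a),np.sin(a)]);Y=np.array([-X[1],X[0]])
p=C-.065*X+.061*Y;print(p)
go([*p,.157],163)
"
```

```text
time_s: 5.32
tcp_pos: [0.4759, 0.2391, 0.1604]
ee_rot: [[-0.295, -0.955, 0.007], [-0.955, 0.295, 0.005], [-0.007, -0.005, -1.0]]
wrist_force: [0.3, 0.5, -0.5]
gripper_width: 0.202
[ 0.4767 -0.0017]
t 5.325 tcp [0.4759 0.2391 0.1604] yawy 162.83567355279166 w 17.608659383340804 F [ 0.326   0.5402 -0.4558] j6 -61.34654180505196
turn [-0.0047  0.007  -0.0029] shift now [ 0.2298 -0.0717  0.0021] after turn [ 0.23   -0.0711  0.0034]
```

The opening dropped to 20 %, so the sleeve slipped out. I'll look.

```bash
python3 -c "
from h import *
for n in ['wrist','scene','top']:
    c=capture(n);cv2.imwrite('pics/%s3.png'%n,c['img'])
"
python3 -c "
import cv2
s=cv2.imread('pics/scene3.png');cv2.imwrite('pics/scz3.png',cv2.resize(s[130:270,340:520],None,fx=4,fy=4))"
```

```text
(no output)
```

View pics/wrist3.png

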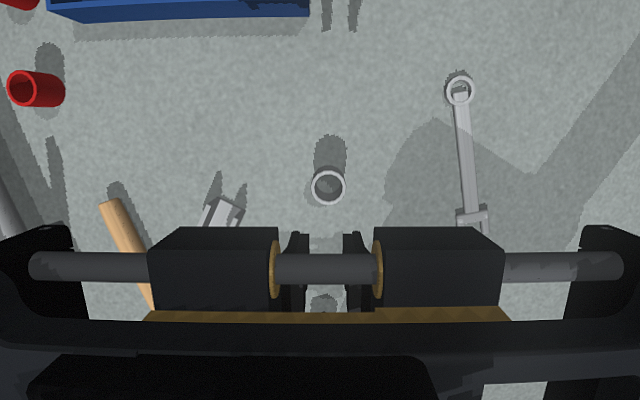

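View pics/scz3.png

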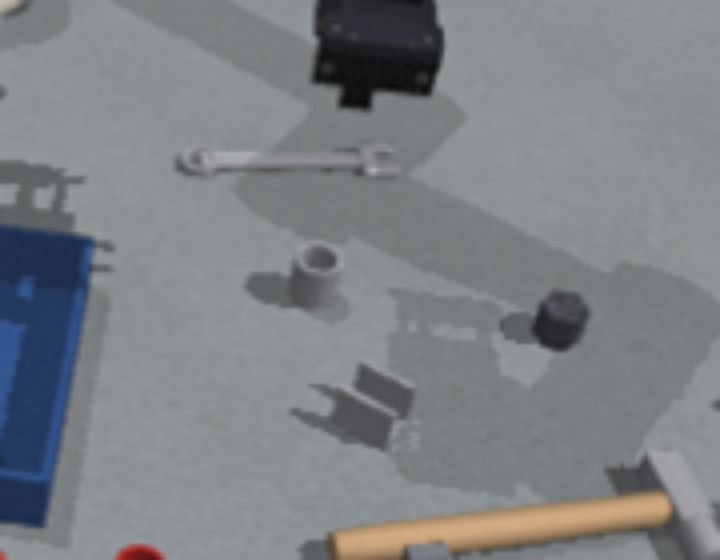

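```bash
python3 - <<'E'
from h import *
s=r.sense();p=np.array(s['tcp_pos']);print(p,s['gripper_width'],s['joints'])
c=capture('wrist');print('tcp',proj(c,p),'sleeve',proj(c,[p[0],p[1],.04]),onz(c,(328,186.5),.04))
sc=capture('scene');q=proj(sc,p);print('scene tcp',q,(q-[340,130])*4, 'sleeve',(proj(sc,[.4745,.238,.04])-[340,130])*4)
print(onz(sc,(340+318.5/4-.4,130+259/4-.4),.04))
i=sc['img'].copy();cv2.circle(i,tuple(int(round(v)) for v in q),2,(0,0,255),-1);cv2.imwrite('pics/scz4.png',cv2.resize(i[60:240,340:520],None,fx=4,fy=4)[:600])
E
```

```text
[0.4732 0.237  0.1554] 0.19827858378562468 [ 44.156   14.202  -15.3898  -0.0399 -60.537  -61.3457]
tcp [325.2    227.1655] sleeve [325.2102 190.7739] [0.4693 0.2337 0.04  ]
scene tcp [425.2659 164.0444] [341.0637 136.1777] sleeve [317.6199 255.4087]
[0.4766 0.2369 0.04  ]
```

View pics/scz4.png

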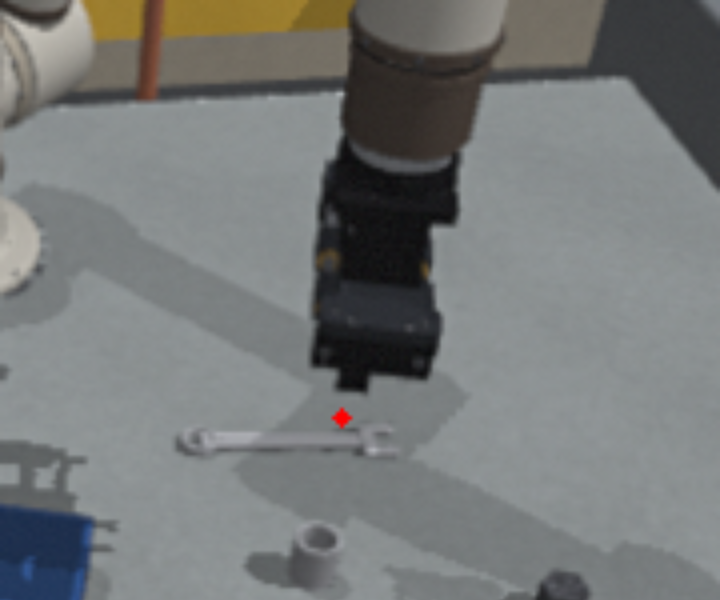

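```bash
python3 - <<'E'
from h import *
sc=cv2.imread('pics/scene3.png')
a=cv2.convertScaleAbs(sc[120:175,395:470],alpha=1.6,beta=30)
cv2.imwrite('pics/d1.png',cv2.resize(a,None,fx=9,fy=9,interpolation=cv2.INTER_NEAREST))
w=cv2.imread('pics/wrist3.png')
cv2.imwrite('pics/d2.png',cv2.resize(cv2.convertScaleAbs(w[130:330,200:480],alpha=2.2,beta=20),None,fx=2.8,fy=2.8))
E
```

```text
(no output)
```

View pics/d1.png

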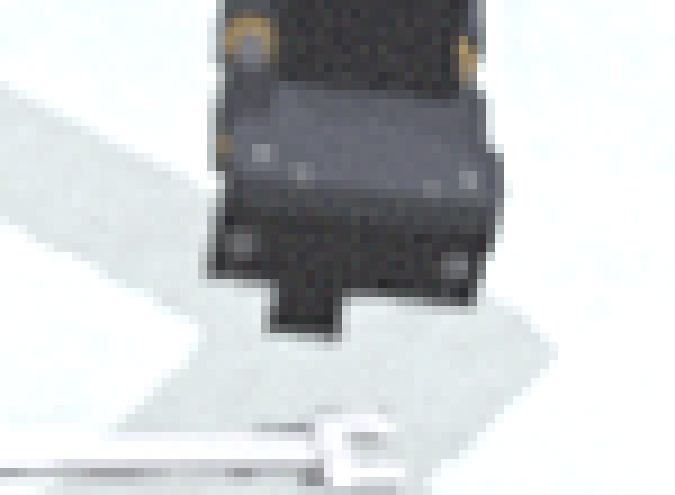

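View pics/d2.png

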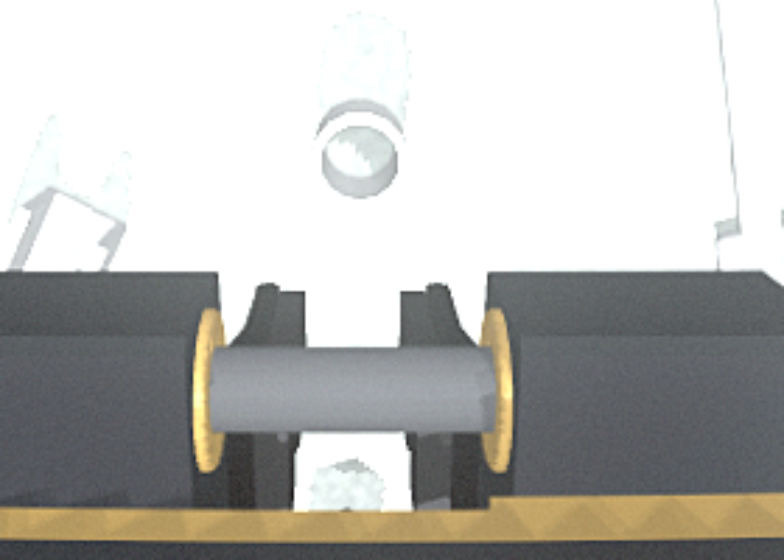

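View pics/top3.png

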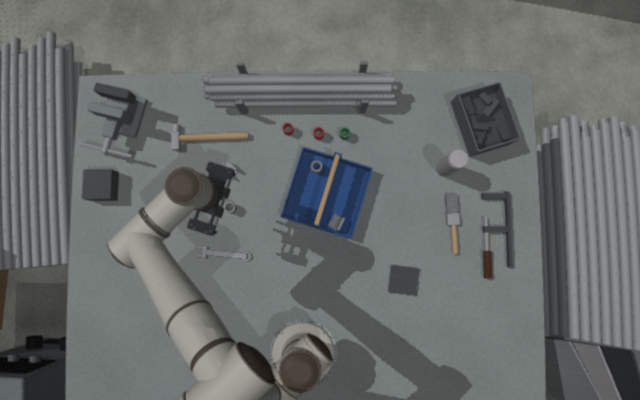

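```bash
python3 - <<'E'
from h import *
s=r.sense();p=np.array(s['tcp_pos']);R=np.array(s['ee_rot'])
c=capture('wrist');sc=capture('scene');t=capture('top')
for h in (0,.02,.03,.04,.05,.06): 
    q=p-R[:,2]*h
    print(h,'wrist centre',proj(c,q),'pads',proj(c,q+R[:,1]*.0087)[0]-proj(c,q-R[:,1]*.0087)[0],'front edge',proj(c,q+R[:,0]*.0095),'scene nearfinger',proj(sc,q-R[:,1]*.0236))
for z in (.15,.2,.25,.3): print(z,proj(t,[p[0],p[1],z]))
cv2.imwrite('pics/d3.png',cv2.resize(cv2.convertScaleAbs(t['img'][150:250,160:270],alpha=1.7,beta=20),None,fx=6,fy=6))
# wrench / clip consistency for wrist camera
print('M',np.array(c['world_from_camera'])[:3,3],(R.T@(np.array(c['world_from_camera'])[:3,3]-p)))
E
```

```text
0 wrist centre [325.2111 227.2177] pads 27.110296931451728 front edge [325.2101 212.9603] scene nearfinger [425.0467 169.522 ]
0.02 wrist centre [325.1538 237.9254] pads 29.861923795469522 front edge [325.1519 222.3406] scene nearfinger [426.2563 164.0041]
0.03 wrist centre [325.1206 244.1357] pads 31.45639992058244 front edge [325.1181 227.7937] scene nearfinger [426.871  161.1968]
0.04 wrist centre [325.0836 251.0442] pads 33.228927060203546 front edge [325.0804 233.8711] scene nearfinger [427.4925 158.3565]
0.05 wrist centre [325.0423 258.7744] pads 35.21071376033041 front edge [325.0381 240.6857] scene nearfinger [428.1208 155.4828]
0.06 wrist centre [324.9958 267.4801] pads 37.440599961268106 front edge [324.9904 248.3789] scene nearfinger [428.7562 152.575 ]
0.15 [222.4975 203.8684]
0.2 [218.8772 202.2159]
0.25 [214.983  200.4376]
0.3 [210.7827 198.5187]
M [0.454  0.1749 0.3549] [ 0.0655  0.0003 -0.1998]
```

View pics/d3.png

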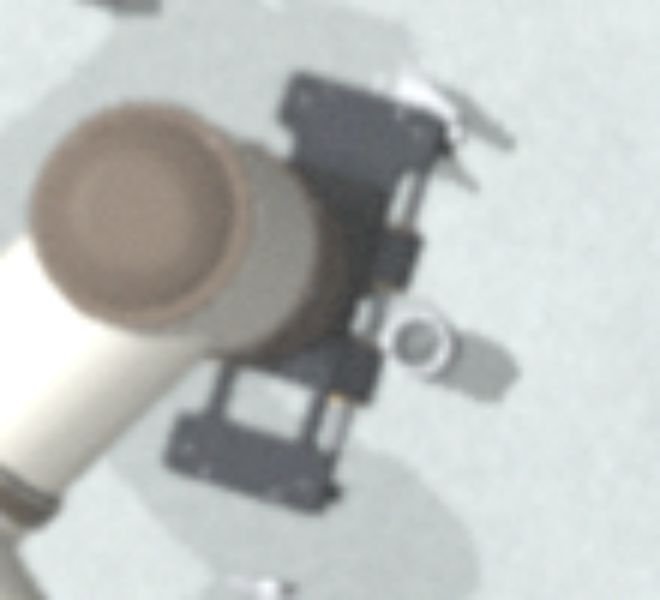

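The TCP reading and the fingertips disagree. In all three views the tips sit about 43 mm above the reported TCP, so the jaws closed above the sleeve without touching it. From here on I take tip height = reading + 0.043. I'll reopen and go lower, checking on the way.

```bash
python3 -m crank '[{"delta_rot":[0,0,0],"linear":[0,0.001,0],"gripper":100},{"delta_rot":[0,0,0],"linear":[0,0,0],"gripper":100},{"delta_rot":[0,0,0],"linear":[0,0,0.03],"gripper":100},{"delta_rot":[0,0,0],"linear":[0,0,0.05],"gripper":100},{"delta_rot":[0,0,0],"linear":[0,0,0.05],"gripper":100},{"delta_rot":[0,0,0],"linear":[0,0,0.02],"gripper":100},{"delta_rot":[0,0,0],"linear":[0,0,0],"gripper":100},{"delta_rot":[0,0,0],"linear":[0,0,0],"gripper":100}]'
python3 -c "
from h import *
go([.4745,.238,-.033],163)
c=capture('wrist');cv2.imwrite('pics/wrist5.png',c['img'])
t=capture('scene');cv2.imwrite('pics/d5.png',cv2.resize(cv2.convertScaleAbs(t['img'][130:230,360:460],alpha=1.7,beta=20),None,fx=6,fy=6))"
```

```text
time_s: 6.72
tcp_pos: [0.474, 0.2386, 0.0076]
ee_rot: [[-0.295, -0.955, 0.002], [-0.955, 0.295, 0.001], [-0.002, -0.001, -1.0]]
wrist_force: [-0.3, -0.8, 1.0]
gripper_width: 0.976
t 6.725 tcp [0.474  0.2386 0.0076] yawy 162.837546134409 w 84.87661162273405 F [-0.2975 -0.8472  0.9859] j6 -61.44514909233095
turn [-0.0013  0.0017 -0.0028] shift now [ 0.0004 -0.0006  0.0406] after turn [ 0.0004 -0.0007  0.0406]
```

View pics/d5.png

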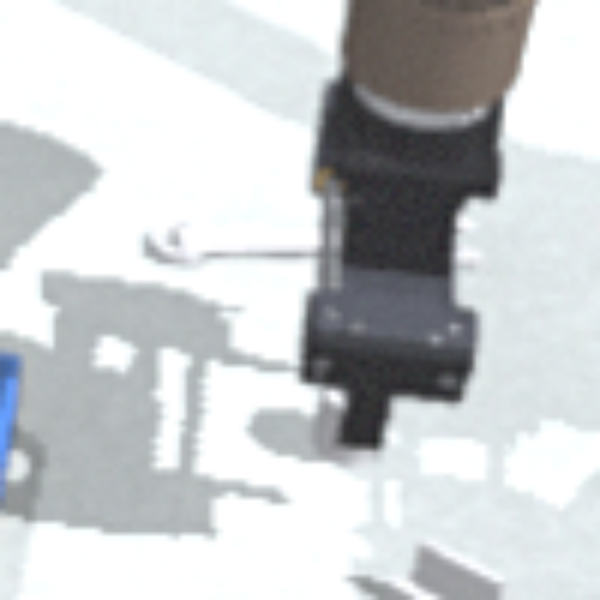

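View pics/wrist5.png

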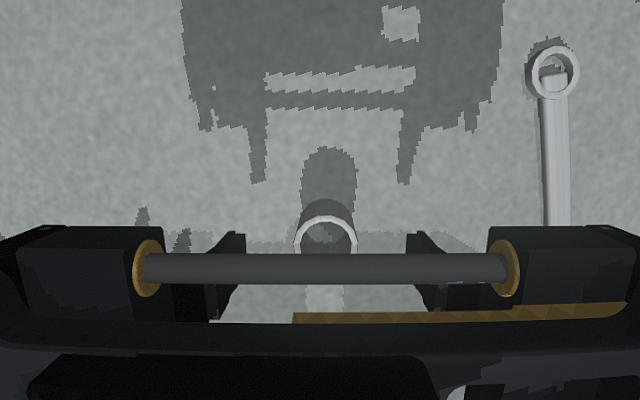

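```bash
python3 - <<'E'
from h import *
s=r.sense();p=np.array(s['tcp_pos']);R=np.array(s['ee_rot']);sc=capture('scene');w=s['gripper_width']*.087/2+.015
for h in (.03,.035,.04,.045,.05): print(h,proj(sc,p-R[:,2]*h-R[:,1]*w),proj(sc,p-R[:,2]*h-R[:,1]*(w-.015)))
E
```

```text
0.03 [418.8669 207.681 ] [419.0206 204.1078]
0.035 [419.1298 206.475 ] [419.2814 202.9021]
0.04 [419.394  205.2622] [419.5435 201.6897]
0.045 [419.6596 204.0427] [419.8071 200.4707]
0.05 [419.9266 202.8163] [420.072  199.2449]
```

```bash
python3 -m crank '[{"delta_rot":[0,0,0],"linear":[0,0,0.02],"gripper":100},{"delta_rot":[0,0,0],"linear":[0,0,0.01],"gripper":100},{"delta_rot":[0,0,0],"linear":[0,0,0],"gripper":100}]'
python3 -c "
from h import *
go([.4745,.238,-.033],163)
c=capture('wrist');cv2.imwrite('pics/wrist6.png',c['img'])
t=capture('scene');cv2.imwrite('pics/d6.png',cv2.resize(cv2.convertScaleAbs(t['img'][130:230,360:460],alpha=1.7,beta=20),None,fx=6,fy=6))"
```

```text
time_s: 7.25
tcp_pos: [0.4728, 0.2376, -0.0237]
ee_rot: [[-0.295, -0.955, -0.001], [-0.955, 0.295, -0.001], [0.001, 0.0, -1.0]]
wrist_force: [0.5, -0.1, -0.1]
gripper_width: 0.999
t 7.25 tcp [ 0.4728  0.2376 -0.0237] yawy 162.8148867078352 w 86.9178881091923 F [ 0.4992 -0.1141 -0.1154] j6 -61.44550630279692
turn [ 0.0005 -0.0009 -0.0032] shift now [-0.0009 -0.0015  0.0093] after turn [-0.0009 -0.0015  0.0093]
```

View pics/d6.png

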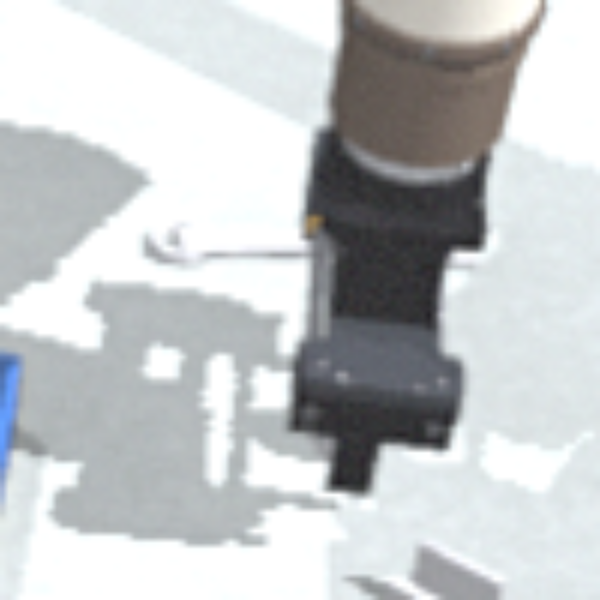

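The offset comes out at about 45 mm, so the tips are now about 21 mm above the bench. Going down 11 mm more and gripping.

```bash
python3 -m crank '[{"delta_rot":[0,0,0],"linear":[0,0,0.011],"gripper":100},{"delta_rot":[0,0,0],"linear":[0,0,0],"gripper":60},{"delta_rot":[0,0,0],"linear":[0,0,0],"gripper":10},{"delta_rot":[0,0,0],"linear":[0,0,0],"gripper":10},{"delta_rot":[0,0,0],"linear":[0,0,0],"gripper":10},{"delta_rot":[0,0,0],"linear":[0,0,0],"gripper":10},{"delta_rot":[0,0,0],"linear":[0,0,0],"gripper":10},{"delta_rot":[0,0,0],"linear":[0,0,0],"gripper":10},{"delta_rot":[0,0,0],"linear":[0,0,0],"gripper":10},{"delta_rot":[0,0,0],"linear":[0,0,0],"gripper":10}]'
python3 -c "
from h import *
go([.4745,.238,-.033],163)"
```

```text
time_s: 8.6
tcp_pos: [0.4731, 0.2379, -0.0344]
ee_rot: [[-0.296, -0.955, 0.0], [-0.955, 0.296, 0.0], [-0.0, -0.0, -1.0]]
wrist_force: [0.3, -0.0, 0.6]
gripper_width: 0.399
t 8.6 tcp [ 0.4731  0.2379 -0.0344] yawy 162.81217550961688 w 34.74992327443398 F [ 0.279  -0.0421  0.6225] j6 -61.444551601483106
turn [-0.      0.0001 -0.0033] shift now [-0.0006 -0.0013 -0.0014] after turn [-0.0005 -0.0013 -0.0014]
```

```bash
python3 -m crank '[{"delta_rot":[0,0,0],"linear":[0,0,-0.03],"gripper":10},{"delta_rot":[0,0,0],"linear":[0,0,-0.06],"gripper":10},{"delta_rot":[0,0,0],"linear":[0,0,-0.06],"gripper":10},{"delta_rot":[0,0,0],"linear":[0,0,0],"gripper":10},{"delta_rot":[0,0,0],"linear":[0,0,0],"gripper":10}]'
python3 -c "
from h import *
go([.4767,-.0017,.116],163)
c=capture('wrist');cv2.imwrite('pics/wrist7.png',c['img'])"
```

```text
time_s: 9.22
tcp_pos: [0.4723, 0.2374, 0.115]
ee_rot: [[-0.296, -0.955, -0.001], [-0.955, 0.296, -0.0], [0.0, 0.001, -1.0]]
wrist_force: [-0.4, 0.8, -1.0]
gripper_width: 0.399
t 9.225 tcp [0.4723 0.2374 0.115 ] yawy 162.78253737651286 w 34.684458227377135 F [-0.4159  0.7796 -1.039 ] j6 -61.44260037979606
turn [ 0.0011 -0.0004 -0.0038] shift now [ 0.2271 -0.075  -0.001 ] after turn [ 0.2274 -0.0742 -0.001 ]
```

View pics/wrist7.png

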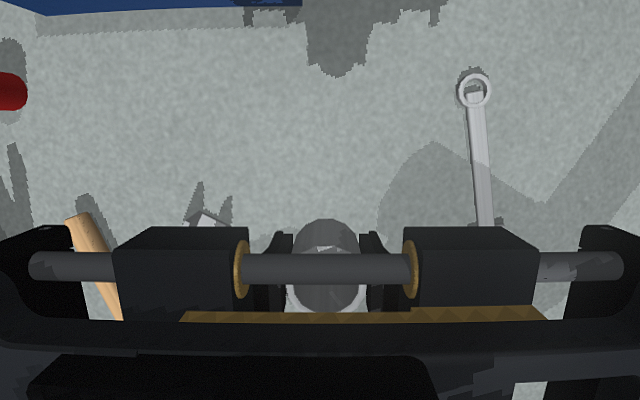

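The sleeve is held between the fingers at (325,260). Carrying it over the tote.

```bash
python3 -m crank '[{"delta_rot":[0,0,-0.003],"linear":[0.04,-0.013,0],"gripper":10},{"delta_rot":[0,0,0],"linear":[0.05,-0.017,0],"gripper":10},{"delta_rot":[0,0,0],"linear":[0.055,-0.018,0],"gripper":10},{"delta_rot":[0,0,0],"linear":[0.05,-0.016,0],"gripper":10},{"delta_rot":[0,0,0],"linear":[0.032,-0.010,0],"gripper":10},{"delta_rot":[0,0,0],"linear":[0,0,0],"gripper":10},{"delta_rot":[0,0,0],"linear":[0,0,0],"gripper":10}]'
python3 -c "
from h import *
go([.4767,-.0017,.116],163)
c=capture('wrist');cv2.imwrite('pics/wrist8.png',c['img'])
for n in ['top','scene']:
  c=capture(n);cv2.imwrite('pics/%s8.png'%n,cv2.resize(c['img'][120:270,240:420],None,fx=4,fy=4))"
```

```text
time_s: 10.15
tcp_pos: [0.4766, -0.0009, 0.1143]
ee_rot: [[-0.293, -0.956, -0.003], [-0.956, 0.293, -0.001], [0.001, 0.002, -1.0]]
wrist_force: [-0.3, -0.2, -0.7]
gripper_width: 0.395
t 10.15 tcp [ 0.4766 -0.0009  0.1143] yawy 162.96465483074175 w 34.365144458641446 F [-0.3129 -0.2024 -0.7151] j6 -36.492539519858475
turn [ 0.0022 -0.0014 -0.0006] shift now [ 0.0007 -0.0003 -0.0017] after turn [ 0.0007 -0.0003 -0.0017]
```

View pics/wrist8.png

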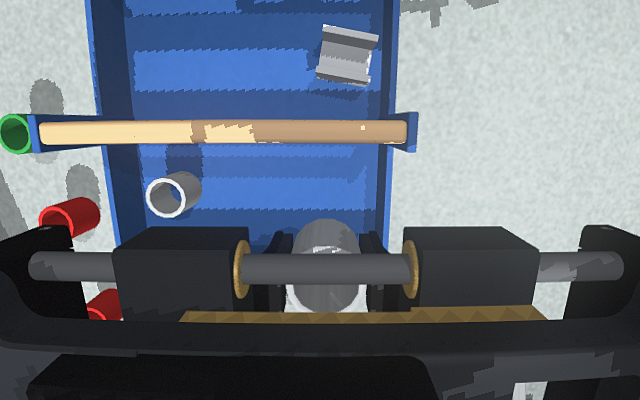

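View pics/scene8.png

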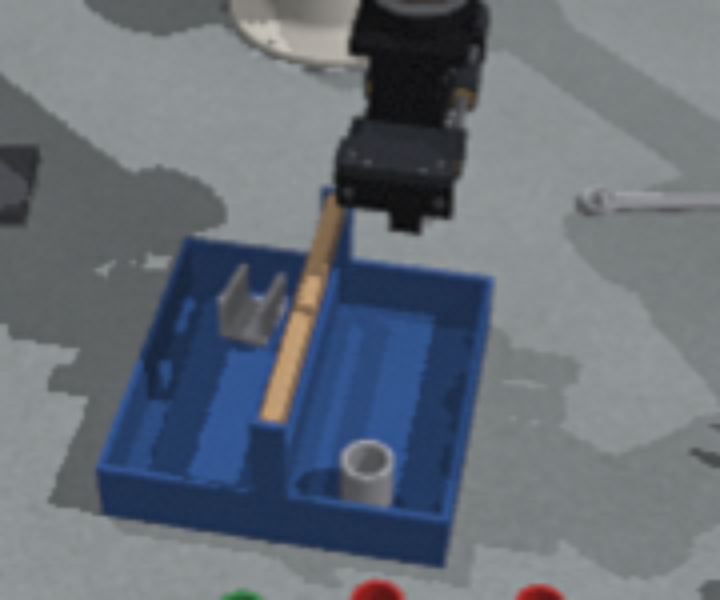

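```bash
python3 -m crank '[{"delta_rot":[0,0,0],"linear":[0,0,0.03],"gripper":10},{"delta_rot":[0,0,0],"linear":[0,0,0.05],"gripper":10},{"delta_rot":[0,0,0],"linear":[0,0,0.03],"gripper":10},{"delta_rot":[0,0,0],"linear":[0,0,0],"gripper":10},{"delta_rot":[0,0,0],"linear":[0,0,0],"gripper":10}]'
python3 -c "
from h import *
go([.4767,-.0017,-.028],163)
c=capture('wrist');cv2.imwrite('pics/wrist9.png',c['img'])
for n in ['top','scene']:
  c=capture(n);cv2.imwrite('pics/%s9.png'%n,cv2.resize(c['img'][120:270,240:420],None,fx=4,fy=4))"
```

```text
time_s: 10.92
tcp_pos: [0.4785, -0.0001, 0.0066]
ee_rot: [[-0.291, -0.957, 0.002], [-0.957, 0.291, 0.0], [-0.001, -0.002, -1.0]]
wrist_force: [-0.7, -0.2, -0.0]
gripper_width: 0.403
t 10.925 tcp [ 0.4785 -0.0001  0.0066] yawy 163.06501980413674 w 35.06461203131206 F [-0.6721 -0.2169 -0.0403] j6 -36.476099952991085
turn [-0.0018  0.0009  0.0011] shift now [0.002  0.0013 0.0346] after turn [0.002  0.0012 0.0346]
```

View pics/wrist9.png

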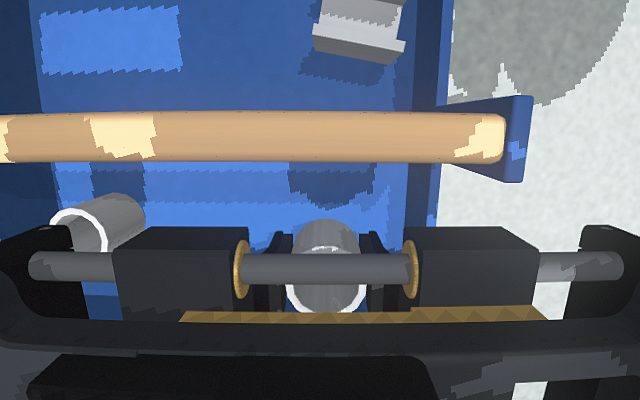

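View pics/scene9.png

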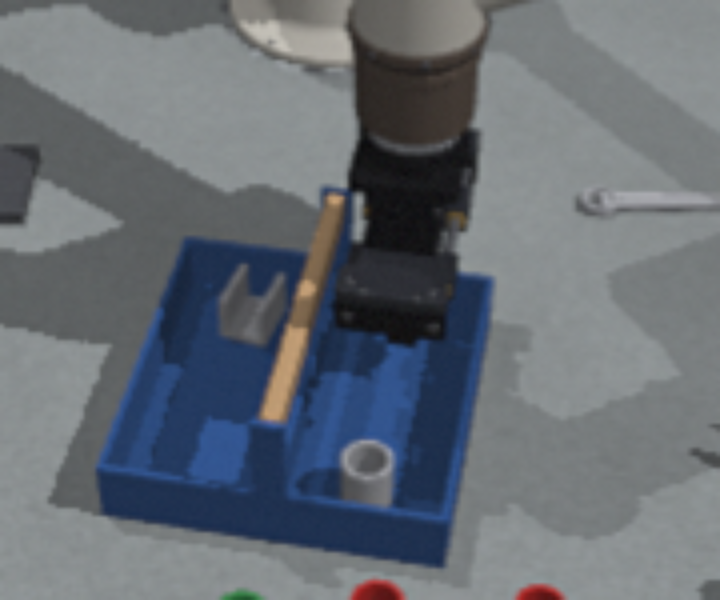

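```bash
python3 -m crank '[{"delta_rot":[0,0,0],"linear":[0,0,0.016],"gripper":10},{"delta_rot":[0,0,0],"linear":[0,0,0.012],"gripper":10},{"delta_rot":[0,0,0],"linear":[0,0,0.004],"gripper":10},{"delta_rot":[0,0,0],"linear":[0,0,0],"gripper":10},{"delta_rot":[0,0,0],"linear":[0,0,0],"gripper":10}]'
python3 -c "
from h import *
for i in range(5):
  c=capture('wrist');s=r.sense();print(s['tcp_pos'][2],s['wrist_force'][2])"
```

```text
time_s: 11.7
tcp_pos: [0.4777, -0.0008, -0.0261]
ee_rot: [[-0.293, -0.956, 0.001], [-0.956, 0.293, 0.0], [-0.0, -0.001, -1.0]]
wrist_force: [1.4, -0.1, -1.0]
gripper_width: 0.398
-0.026072284926465454 -0.5979968218888086
-0.026097292985522547 1.0220629542746051
-0.026111201354283207 0.17775431221744054
-0.026170994926994443 0.17914320639105452
-0.02621626401776024 0.4271756610367823
```

```bash
python3 -m crank '[{"delta_rot":[0,0,0],"linear":[0,0,0.0015],"gripper":10},{"delta_rot":[0,0,0],"linear":[0,0,0.001],"gripper":10},{"delta_rot":[0,0,0],"linear":[0,0,0.0005],"gripper":10},{"delta_rot":[0,0,0],"linear":[0,0,0],"gripper":10},{"delta_rot":[0,0,0],"linear":[0,0,0],"gripper":10}]'
python3 -c "
from h import *
for i in range(2):
  c=capture('wrist');s=r.sense();print(s['tcp_pos'][2],s['wrist_force'])"
```

```text
time_s: 12.58
tcp_pos: [0.4772, -0.0009, -0.0294]
ee_rot: [[-0.293, -0.956, -0.0], [-0.956, 0.293, -0.0], [0.0, 0.0, -1.0]]
wrist_force: [0.4, -0.2, 2.0]
gripper_width: 0.395
-0.029407833309037748 [-0.7786 -1.0385  1.0642]
-0.02940053878691569 [-0.4887  0.6582  2.0479]
```

```bash
python3 -m crank '[{"delta_rot":[0,0,0],"linear":[0,0,0],"gripper":56},{"delta_rot":[0,0,0],"linear":[0,0,0],"gripper":56},{"delta_rot":[0,0,0],"linear":[0,0,0],"gripper":56},{"delta_rot":[0,0,0],"linear":[0,0,-0.01],"gripper":56},{"delta_rot":[0,0,0],"linear":[0,0,-0.04],"gripper":56},{"delta_rot":[0,0,0],"linear":[0,0,-0.06],"gripper":56},{"delta_rot":[0,0,0],"linear":[0,0,-0.05],"gripper":56},{"delta_rot":[0,0,0],"linear":[0,0,0],"gripper":100}]'
python3 -c "
from h import *
go([.606,.245,.125],137)
c=capture('wrist');cv2.imwrite('pics/wrist10.png',c['img'])
"
```

```text
time_s: 13.68
tcp_pos: [0.4805, -0.0001, 0.1357]
ee_rot: [[-0.292, -0.956, 0.011], [-0.956, 0.292, 0.003], [-0.006, -0.01, -1.0]]
wrist_force: [-0.1, 0.3, -0.8]
gripper_width: 0.612
t 13.675 tcp [ 0.4805 -0.0001  0.1357] yawy 163.02096164579646 w 53.2365374645967 F [-0.1354  0.3163 -0.7785] j6 -36.472671925419334
turn [-0.0083  0.0081  0.4542] shift now [-0.271  -0.0484  0.0128] after turn [-0.2648  0.0754  0.0107]
```

View pics/wrist10.png

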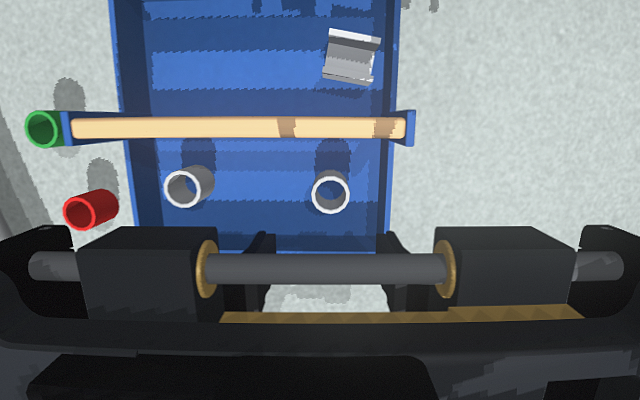

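The sleeve stands in its compartment at (330,195). Moving to a pose from which I can view the loose clip.

```bash
python3 -m crank '[{"delta_rot":[0,0,0.152],"linear":[0,0,0],"gripper":100},{"delta_rot":[0,0,0.152],"linear":[0,0,0],"gripper":100},{"delta_rot":[0,0,0.150],"linear":[0,0,0],"gripper":100},{"delta_rot":[0,0,0],"linear":[-0.055,0.013,0],"gripper":100},{"delta_rot":[0,0,0],"linear":[-0.06,0.015,0],"gripper":100},{"delta_rot":[0,0,0],"linear":[-0.06,0.015,0],"gripper":100},{"delta_rot":[0,0,0],"linear":[-0.06,0.015,0],"gripper":100},{"delta_rot":[0,0,0],"linear":[-0.055,0.015,0],"gripper":100},{"delta_rot":[0,0,0],"linear":[-0.02,0.002,0],"gripper":100},{"delta_rot":[0,0,0],"linear":[0,0,0],"gripper":100}]'
python3 -c "
from h import *
c=capture('wrist');c=capture('wrist');go([.606,.245,.125],137)
c=capture('wrist');print(proj(c,[.606,.245,.036]))
cv2.imwrite('pics/wrist11.png',c['img'])
cv2.imwrite('pics/wz11.png',cv2.resize(c['img'][130:250,250:400],None,fx=5,fy=5,interpolation=cv2.INTER_CUBIC))
"
```

```text
time_s: 14.98
tcp_pos: [0.6332, 0.2776, 0.1275]
ee_rot: [[-0.682, -0.732, -0.004], [-0.732, 0.682, -0.002], [0.004, 0.001, -1.0]]
wrist_force: [-0.6, -0.3, -0.3]
gripper_width: 1.0
t 15.075 tcp [0.6329 0.2761 0.1289] yawy 136.95623485288183 w 86.96660724927081 F [-0.669   0.2453 -0.9174] j6 -79.97212054376243
turn [ 0.001  -0.0034 -0.0008] shift now [ 0.041  -0.0016  0.004 ] after turn [ 0.041  -0.0015  0.0039]
[323.2235 150.9986]
```

View pics/wrist11.png

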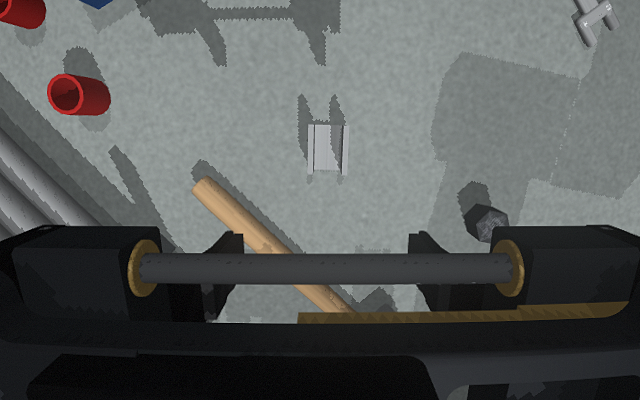

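View pics/wz11.png

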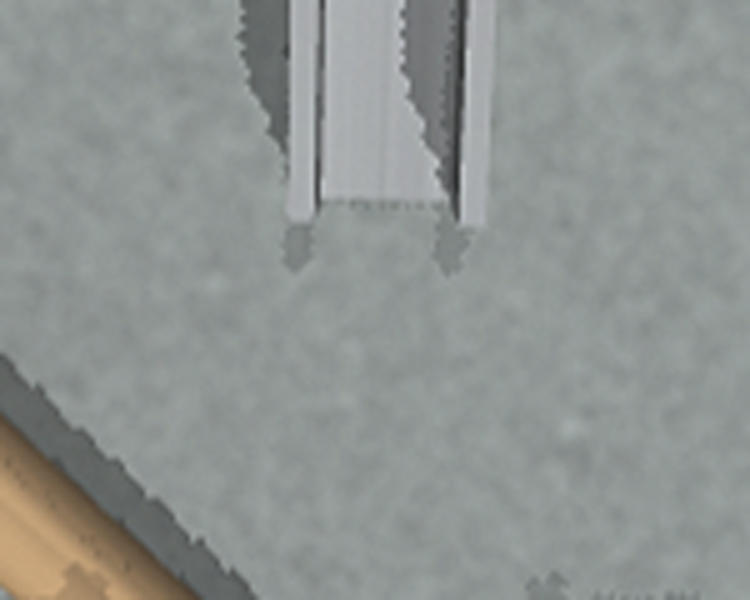

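```bash
python3 - <<'E'
from h import *
c=capture('wrist')
cv2.imwrite('pics/wz12.png',cv2.resize(c['img'][110:190,290:370],None,fx=7,fy=7,interpolation=cv2.INTER_CUBIC))
P=[onz(c,uv,.036) for uv in [(308,174),(347.5,175),(308,124.5),(349,125.5)]]
print(np.array(P),np.mean(P,0)); 
for a,b in((0,2),(1,3),(0,1),(2,3)): d=P[a]-P[b];print(np.degrees(np.arctan2(d[1],d[0])),np.linalg.norm(d))
m=np.mean(P,0); go([m[0],m[1],-.033],137)
E
```

```text
[[0.6305 0.2505 0.036 ]
 [0.605  0.2756 0.036 ]
 [0.6002 0.2189 0.036 ]
 [0.5746 0.244  0.036 ]] [0.6026 0.2473 0.036 ]
46.26571309348436 0.04376065652107953
46.0731431498865 0.04382650183558457
-44.5167199465898 0.03578600450425983
-44.40892391893205 0.03593245828564768
t 15.175 tcp [0.6332 0.2757 0.1302] yawy 136.92619250633555 w 86.52330260738066 F [ 0.1845 -0.5337  0.4455] j6 -79.97344637185245
turn [ 0.0004 -0.0015 -0.0013] shift now [0.0415 0.0029 0.1632] after turn [0.0417 0.003  0.1632]
```

View pics/wz12.png

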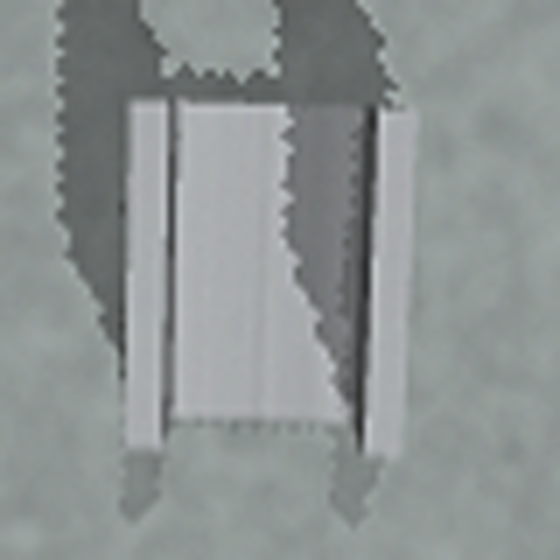

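The clip's measured size (43.8 × 35.9 mm) matches, and its jaw axis is at 136°. Descending.

```bash
python3 -m crank '[{"delta_rot":[0,0,0.017],"linear":[0.0415,0.003,0],"gripper":100},{"delta_rot":[0,0,0],"linear":[0,0,0.04],"gripper":100},{"delta_rot":[0,0,0],"linear":[0,0,0.05],"gripper":100},{"delta_rot":[0,0,0],"linear":[0,0,0.04],"gripper":100},{"delta_rot":[0,0,0],"linear":[0,0,0.015],"gripper":100},{"delta_rot":[0,0,0],"linear":[0,0,0],"gripper":100},{"delta_rot":[0,0,0],"linear":[0,0,0],"gripper":100}]'
python3 -c "
from h import *
c=capture('wrist');c=capture('wrist');go([.603,.247,-.035],136)
cv2.imwrite('pics/wrist13.png',c['img'])
"
```

```text
time_s: 16.05
tcp_pos: [0.6049, 0.2493, -0.0123]
ee_rot: [[-0.695, -0.719, 0.003], [-0.719, 0.695, 0.002], [-0.004, -0.001, -1.0]]
wrist_force: [-0.2, 1.0, -0.1]
gripper_width: 0.999
t 16.15 tcp [ 0.6047  0.2494 -0.0123] yawy 136.00769994059075 w 87.38321802300287 F [ 0.4354 -0.7317  0.3415] j6 -80.56686132941832
turn [-0.0009  0.0036  0.0001] shift now [ 0.003  -0.0004  0.0226] after turn [ 0.0029 -0.0004  0.0227]
```

View pics/wrist13.png

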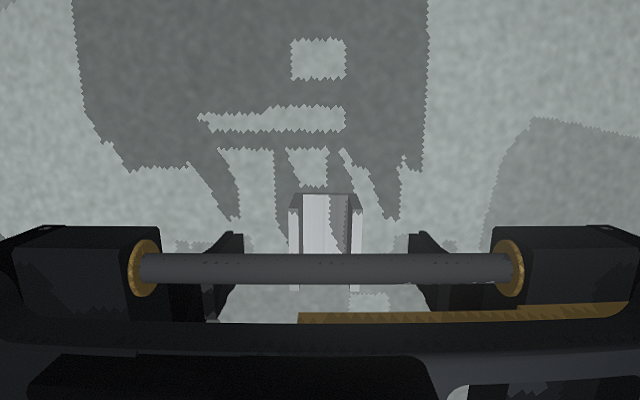

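```bash
python3 -m crank '[{"delta_rot":[0,0,0],"linear":[0.002,0,0.014],"gripper":100},{"delta_rot":[0,0,0],"linear":[0,0,0.008],"gripper":60},{"delta_rot":[0,0,0],"linear":[0,0,0],"gripper":10},{"delta_rot":[0,0,0],"linear":[0,0,0],"gripper":10},{"delta_rot":[0,0,0],"linear":[0,0,0],"gripper":10},{"delta_rot":[0,0,0],"linear":[0,0,0],"gripper":10},{"delta_rot":[0,0,0],"linear":[0,0,0],"gripper":10},{"delta_rot":[0,0,0],"linear":[0,0,0],"gripper":10},{"delta_rot":[0,0,0],"linear":[0,0,0],"gripper":10},{"delta_rot":[0,0,0],"linear":[0,0,0],"gripper":10}]'
python3 -c "
from h import *
go([.603,.247,-.035],136)
"
```

```text
time_s: 17.4
tcp_pos: [0.6021, 0.2472, -0.0364]
ee_rot: [[-0.695, -0.719, 0.0], [-0.719, 0.695, 0.0], [-0.0, -0.0, -1.0]]
wrist_force: [0.4, 0.0, -0.4]
gripper_width: 0.411
t 17.4 tcp [ 0.6021  0.2472 -0.0364] yawy 135.9990263390011 w 35.735123632168445 F [ 0.369   0.0001 -0.3783] j6 -80.53598169271086
turn [-0.      0.0001 -0.    ] shift now [-0.0004 -0.0008 -0.0014] after turn [-0.0004 -0.0008 -0.0014]
```

```bash
python3 -m crank '[{"delta_rot":[0,0,0],"linear":[0,0,-0.03],"gripper":10},{"delta_rot":[0,0,0],"linear":[0,0,-0.06],"gripper":10},{"delta_rot":[0,0,0],"linear":[0,0,-0.06],"gripper":10},{"delta_rot":[0,0,-0.157],"linear":[0,0,-0.03],"gripper":10},{"delta_rot":[0,0,-0.157],"linear":[0,0,0],"gripper":10},{"delta_rot":[0,0,-0.157],"linear":[0,0,0],"gripper":10},{"delta_rot":[0,0,0],"linear":[0,0,0],"gripper":10}]'
python3 -c "
from h import *
c=capture('wrist');go([.5682,-.1572,.144],163)
cv2.imwrite('pics/wrist14.png',c['img']);print('can',onz(capture('top'),(457,161),.17))
"
```

```text
time_s: 18.27
tcp_pos: [0.6017, 0.247, 0.1433]
ee_rot: [[-0.295, -0.956, -0.001], [-0.956, 0.295, -0.0], [0.0, 0.001, -1.0]]
wrist_force: [0.3, -0.6, -0.9]
gripper_width: 0.411
t 18.325 tcp [0.6017 0.247  0.1432] yawy 162.82425848153613 w 35.91474539159664 F [ 0.4104  0.4116 -0.041 ] j6 -53.70626669583608
turn [ 0.0006 -0.0006 -0.0031] shift now [ 0.3961 -0.0873 -0.0006] after turn [ 0.3964 -0.0861 -0.0008]
can [ 0.5976 -0.4683  0.17  ]
```

View pics/wrist14.png

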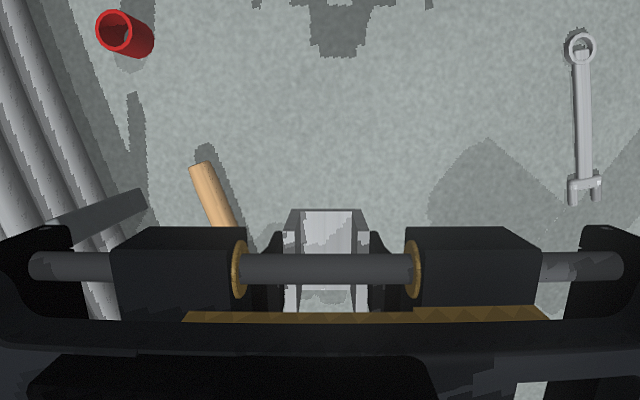

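The clip is held level at (325,260). Carrying it over the tote.

```bash
python3 -m crank '[{"delta_rot":[0,0,-0.003],"linear":[0.04,-0.009,0],"gripper":10},{"delta_rot":[0,0,0],"linear":[0.055,-0.012,0],"gripper":10},{"delta_rot":[0,0,0],"linear":[0.055,-0.012,0],"gripper":10},{"delta_rot":[0,0,0],"linear":[0.055,-0.012,0],"gripper":10},{"delta_rot":[0,0,0],"linear":[0.055,-0.012,0],"gripper":10},{"delta_rot":[0,0,0],"linear":[0.055,-0.012,0],"gripper":10},{"delta_rot":[0,0,0],"linear":[0.05,-0.011,0],"gripper":10},{"delta_rot":[0,0,0],"linear":[0.031,-0.006,0],"gripper":10},{"delta_rot":[0,0,0],"linear":[0,0,0],"gripper":10},{"delta_rot":[0,0,0],"linear":[0,0,0],"gripper":10}]'
python3 -c "
from h import *
c=capture('wrist');c=capture('wrist');go([.5682,-.1572,-.030],163)
for n in ['wrist','scene']:
  c=capture(n);cv2.imwrite('pics/%s15.png'%n,c['img'])
"
```

```text
time_s: 19.62
tcp_pos: [0.5695, -0.1565, 0.1434]
ee_rot: [[-0.291, -0.957, -0.0], [-0.957, 0.291, 0.0], [-0.0, 0.0, -1.0]]
wrist_force: [0.0, 0.1, -1.1]
gripper_width: 0.413
t 19.725 tcp [ 0.5697 -0.1558  0.1435] yawy 163.19442506409342 w 36.250807982975054 F [-0.2582  0.9253 -0.9838] j6 -17.201416703796102
turn [0.     0.0001 0.0034] shift now [0.0018 0.001  0.1735] after turn [0.0018 0.001  0.1735]
```

View pics/wrist15.png

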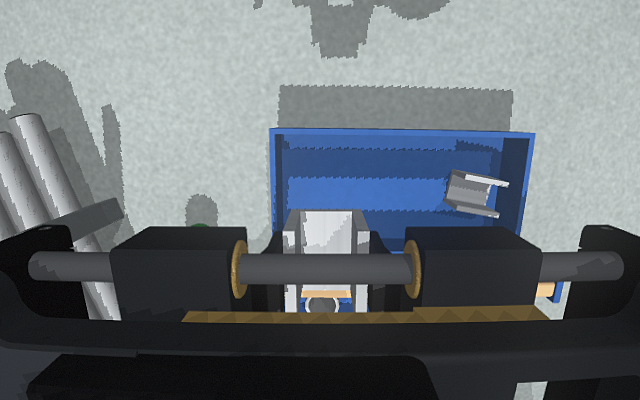

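View pics/scene15.png

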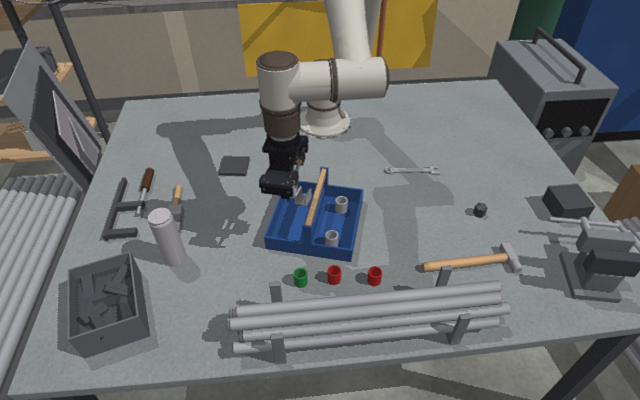

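```bash
python3 -m crank '[{"delta_rot":[0,0,0.003],"linear":[0.004,0.001,0.03],"gripper":10},{"delta_rot":[0,0,0],"linear":[0,0,0.05],"gripper":10},{"delta_rot":[0,0,0],"linear":[0,0,0.045],"gripper":10},{"delta_rot":[0,0,0],"linear":[0,0,0.02],"gripper":10},{"delta_rot":[0,0,0],"linear":[0,0,0],"gripper":10},{"delta_rot":[0,0,0],"linear":[0,0,0],"gripper":10}]'
python3 -c "
from h import *
c=capture('wrist');c=capture('wrist');go([.567,-.160,-.030],163)
for n in ['wrist','scene']:
  c=capture(n);cv2.imwrite('pics/%s16.png'%n,c['img'])
cv2.imwrite('pics/scene16z.png',cv2.resize(c['img'][120:270,240:420],None,fx=4,fy=4))"
```

```text
time_s: 20.58
tcp_pos: [0.5687, -0.16, -0.0003]
ee_rot: [[-0.292, -0.957, 0.002], [-0.957, 0.292, -0.0], [-0.0, -0.002, -1.0]]
wrist_force: [0.4, -0.6, -0.6]
gripper_width: 0.403
t 20.675 tcp [ 0.5687 -0.1601  0.0001] yawy 163.01476040673379 w 35.5602325496964 F [ 0.1663  0.0658 -0.962 ] j6 -16.972188320407515
turn [-0.0031  0.0007  0.0003] shift now [0.0004 0.0018 0.0301] after turn [0.0004 0.0017 0.0301]
```

View pics/wrist16.png

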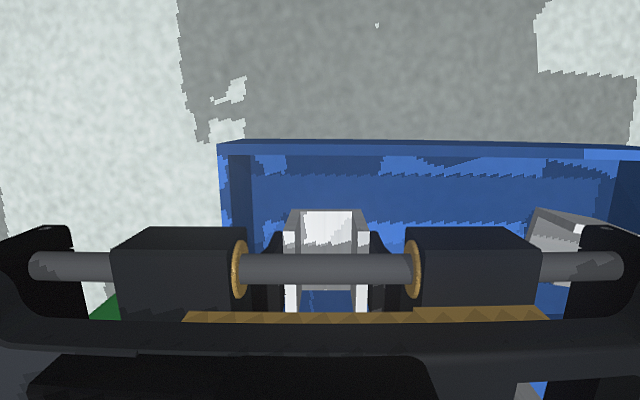

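View pics/scene16z.png

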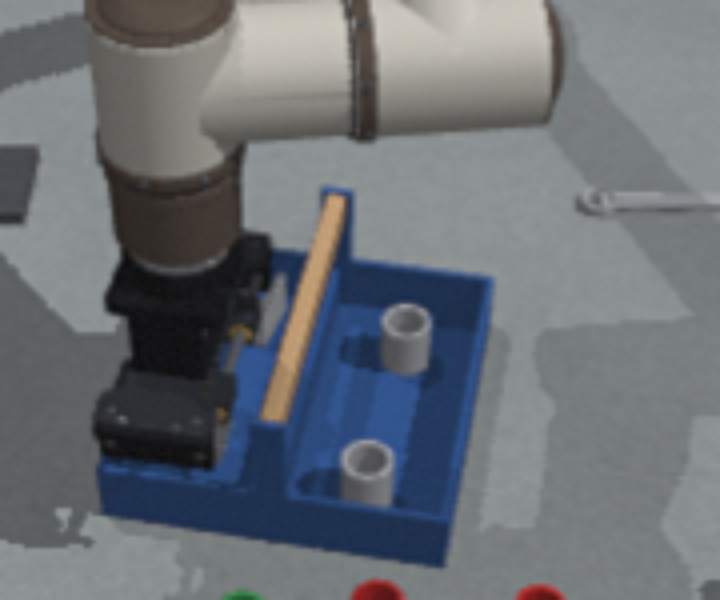

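```bash
python3 -m crank '[{"delta_rot":[0,0,0],"linear":[0,0.002,0.015],"gripper":10},{"delta_rot":[0,0,0],"linear":[0,0,0.01],"gripper":10},{"delta_rot":[0,0,0],"linear":[0,0,0.003],"gripper":10},{"delta_rot":[0,0,0],"linear":[0,0,0],"gripper":10},{"delta_rot":[0,0,0],"linear":[0,0,0],"gripper":10}]'
python3 -c "
from h import *
for i in range(4):
  c=capture('wrist');s=r.sense();print(s['tcp_pos'][2],s['wrist_force'])"
```

```text
time_s: 21.4
tcp_pos: [0.5658, -0.1597, -0.0293]
ee_rot: [[-0.293, -0.956, 0.001], [-0.956, 0.293, -0.0], [-0.0, -0.001, -1.0]]
wrist_force: [-1.1, 0.6, 0.2]
gripper_width: 0.411
-0.029171291613026347 [ 0.1834  0.498  -1.0518]
-0.029100567981301978 [-0.3638 -0.3413 -1.3624]
-0.029117216286860023 [ 1.2028 -1.5289 -0.6278]
-0.029142020185286 [-0.1759 -0.3184 -1.1351]
```

Another 2 mm to touch down, then release.

```bash
python3 -m crank '[{"delta_rot":[0,0,0],"linear":[0,0,0.0015],"gripper":10},{"delta_rot":[0,0,0],"linear":[0,0,0.001],"gripper":10},{"delta_rot":[0,0,0],"linear":[0,0,0],"gripper":10},{"delta_rot":[0,0,0],"linear":[0,0,0],"gripper":10}]'
python3 -c "
from h import *
for i in range(3):
  c=capture('wrist');s=r.sense();print(s['tcp_pos'][2],s['wrist_force'])"
```

```text
time_s: 22.1
tcp_pos: [0.5655, -0.1597, -0.0315]
ee_rot: [[-0.293, -0.956, 0.0], [-0.956, 0.293, -0.0], [0.0, -0.0, -1.0]]
wrist_force: [-1.8, 0.9, 4.8]
gripper_width: 0.411
-0.03148631468239792 [-1.3323  1.715   5.2575]
-0.031509130753522824 [-1.5546  1.2578  5.2947]
-0.03150944459679368 [-2.1793  1.3366  4.5643]
```

```bash
python3 -m crank '[{"delta_rot":[0,0,0],"linear":[0,0,0],"gripper":54},{"delta_rot":[0,0,0],"linear":[0,0,0],"gripper":54},{"delta_rot":[0,0,0],"linear":[0,0,0],"gripper":54},{"delta_rot":[0,0,0],"linear":[0,0,-0.01],"gripper":54},{"delta_rot":[0,0,0],"linear":[0,0,-0.04],"gripper":54},{"delta_rot":[0,0,0],"linear":[0,0,-0.06],"gripper":54},{"delta_rot":[0,0,0],"linear":[0,0,-0.06],"gripper":54},{"delta_rot":[0,0,0],"linear":[0,0,-0.03],"gripper":100},{"delta_rot":[0,0,0],"linear":[0,0,0],"gripper":100}]'
python3 -c "
from h import *
c=capture('wrist');cv2.imwrite('pics/wrist17.png',c['img'])
go([.521,-.079,.16],73)
c=capture('top');cv2.imwrite('pics/top17.png',c['img'])
"
```

```text
time_s: 23.38
tcp_pos: [0.5674, -0.1599, 0.1722]
ee_rot: [[-0.292, -0.956, 0.008], [-0.956, 0.292, -0.001], [-0.002, -0.008, -1.0]]
wrist_force: [0.0, 0.6, -1.0]
gripper_width: 0.685
t 23.425 tcp [ 0.5659 -0.1596  0.1696] yawy 162.97466815527153 w 63.57232763678389 F [ 0.1936 -0.1149 -1.4255] j6 -17.027986216057414
turn [-0.0013  0.0033  1.5704] shift now [-0.0639  0.0665  0.0095] after turn [0.0665 0.0639 0.0096]
```

View pics/wrist17.png

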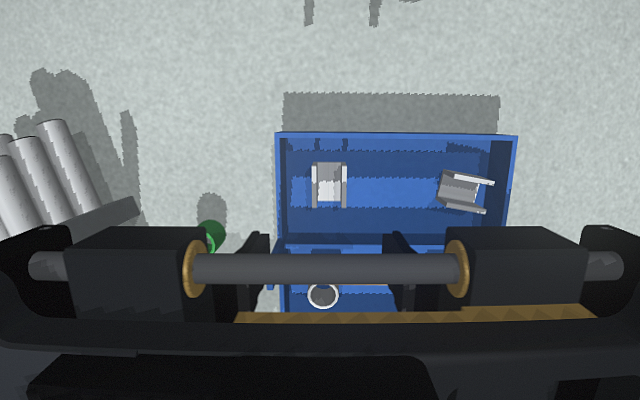

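The clip stands upright in its compartment at (328,185). Next I turn the jaws across the bar and move over the tote's centre.

```bash
python3 -m crank '[{"delta_rot":[0,0,0],"linear":[-0.032,0.033,0],"gripper":100},{"delta_rot":[0,0,0],"linear":[-0.032,0.033,0],"gripper":100},{"delta_rot":[0,0,0.18],"linear":[0,0,0],"gripper":100},{"delta_rot":[0,0,0.18],"linear":[0,0,0],"gripper":100},{"delta_rot":[0,0,0.18],"linear":[0,0,0],"gripper":100},{"delta_rot":[0,0,0.18],"linear":[0,0,0],"gripper":100},{"delta_rot":[0,0,0.18],"linear":[0,0,0],"gripper":100},{"delta_rot":[0,0,0.18],"linear":[0,0,0],"gripper":100},{"delta_rot":[0,0,0.18],"linear":[0,0,0],"gripper":100},{"delta_rot":[0,0,0.18],"linear":[0,0,0],"gripper":100}]'
python3 -m crank '[{"delta_rot":[0,0,0.13],"linear":[0,0,0],"gripper":100},{"delta_rot":[0,0,0],"linear":[0,0,0],"gripper":100},{"delta_rot":[0,0,0],"linear":[0,0,0],"gripper":100}]'
python3 -c "
from h import *
c=capture('wrist');c=capture('wrist');go([.521,-.079,.16],73)
c=capture('wrist');cv2.imwrite('pics/wrist18.png',c['img']);print(proj(c,[.521,-.079,.118]))
c=capture('scene');cv2.imwrite('pics/scene18.png',cv2.resize(c['img'][60:270,200:420],None,fx=2.8,fy=2.8))
"
```

```text
time_s: 24.72
tcp_pos: [0.5199, -0.0792, 0.1661]
ee_rot: [[-0.985, 0.171, -0.004], [0.171, 0.985, -0.0], [0.004, -0.001, -1.0]]
wrist_force: [-0.1, 0.4, 0.1]
gripper_width: 0.996
time_s: 25.1
tcp_pos: [0.5206, -0.0792, 0.1671]
ee_rot: [[-0.957, 0.29, -0.002], [0.29, 0.957, -0.0], [0.002, -0.001, -1.0]]
wrist_force: [0.7, -0.2, -0.0]
gripper_width: 0.998
t 25.2 tcp [ 0.5208 -0.0792  0.1676] yawy 73.08961519975387 w 87.04059384379732 F [ 0.5604 -0.3876  0.1934] j6 -115.91457899287177
turn [-0.0003 -0.0009  0.0016] shift now [-0.0001  0.0002  0.0076] after turn [-0.0001  0.0002  0.0076]
[325.0284 208.7361]
```

View pics/wrist18.png

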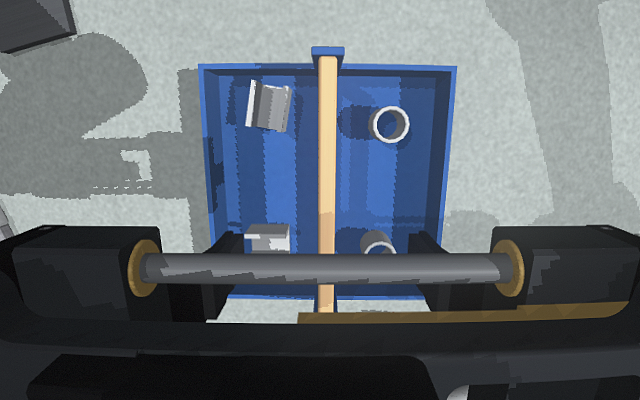

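View pics/scene18.png

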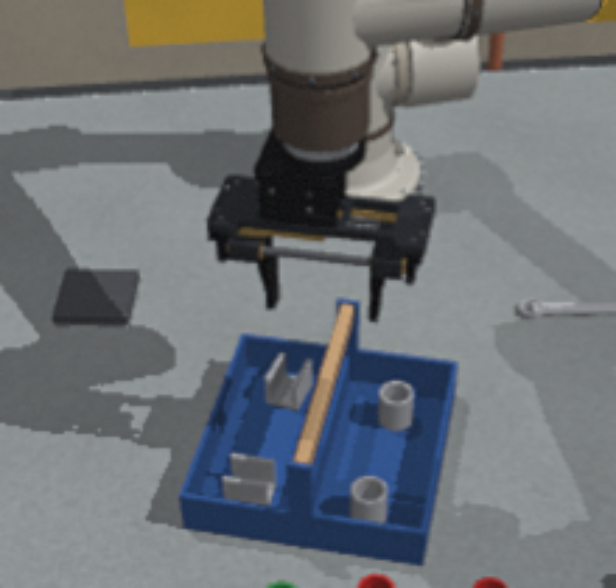

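```bash
python3 - <<'E'
from h import *
c=capture('wrist')
cv2.imwrite('pics/wz18.png',cv2.resize(c['img'][35:255,180:470],None,fx=2.7,fy=2.7,interpolation=cv2.INTER_CUBIC))
g=c['img'].astype(int)
for row in (70,100,150,200,235):
    m=np.where((g[row,300:350,2]-g[row,300:350,0])>20)[0]+300
    l,rr=onz(c,(m.min()-.5,row),.118),onz(c,(m.max()+.5,row),.118)
    print(row,m.min(),m.max(),(l+rr)/2,np.linalg.norm(l-rr))
A,B=onz(c,(199,66),.05),onz(c,(457,68),.05)
X=np.array([np.cos(np.radians(-17)),np.sin(np.radians(-17))])
print(A,B,np.linalg.norm(A-B),(A+B)[:2]/2+.12*X)
E
```

```text
70 318 336 [ 0.4227 -0.0475  0.118 ] 0.013702006291236787
100 318 336 [ 0.4427 -0.0536  0.118 ] 0.013940375905846535
150 318 335 [ 0.4776 -0.0645  0.118 ] 0.01363406926743732
200 318 334 [ 0.5147 -0.0762  0.118 ] 0.013347398093860235
235 318 334 [ 0.5425 -0.0846  0.118 ] 0.013722753254846457
[ 0.3742 -0.156   0.05  ] [0.4453 0.0718 0.05  ] 0.23862809942011168 [ 0.5245 -0.0772]
```

View pics/wz18.png

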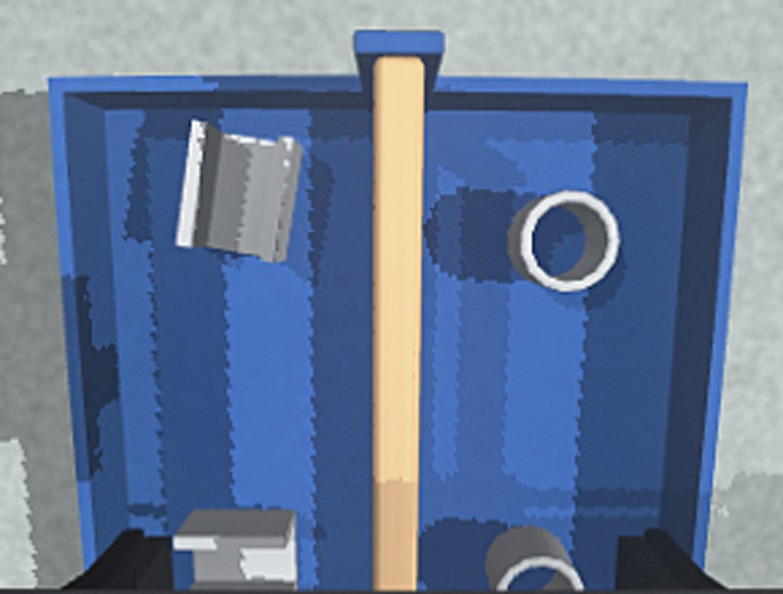

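Bar line measured: y = -0.0786 at x = 0.5225, at -17.2°. Descending onto the bar.

```bash
python3 -m crank '[{"delta_rot":[0,0,0.004],"linear":[-0.0015,0.001,0.03],"gripper":100},{"delta_rot":[0,0,0],"linear":[0,0,0.04],"gripper":100},{"delta_rot":[0,0,0],"linear":[0,0,0.035],"gripper":100},{"delta_rot":[0,0,0],"linear":[0,0,0.015],"gripper":100},{"delta_rot":[0,0,0],"linear":[0,0,0],"gripper":100},{"delta_rot":[0,0,0],"linear":[0,0,0],"gripper":100},{"delta_rot":[0,0,0],"linear":[0,0,0],"gripper":100}]'
python3 -c "
from h import *
c=capture('wrist');c=capture('wrist');go([.5225,-.0786,.0425],72.9)
c=capture('wrist');cv2.imwrite('pics/wrist19.png',c['img'])
c=capture('scene');cv2.imwrite('pics/scene19.png',cv2.resize(c['img'][100:270,220:400],None,fx=3.5,fy=3.5))
"
```

```text
time_s: 26.22
tcp_pos: [0.5239, -0.0785, 0.0494]
ee_rot: [[-0.955, 0.295, 0.003], [0.295, 0.955, 0.0], [-0.003, 0.001, -1.0]]
wrist_force: [0.3, -0.5, 0.9]
gripper_width: 0.998
t 26.325 tcp [ 0.5235 -0.0786  0.049 ] yawy 72.80742764459832 w 86.92758280226562 F [ 0.5793 -0.1122  0.6839] j6 -116.23436496843355
turn [ 0.0008  0.0019 -0.0016] shift now [ 0.0009 -0.0003  0.0065] after turn [ 0.0009 -0.0003  0.0065]
```

View pics/wrist19.png

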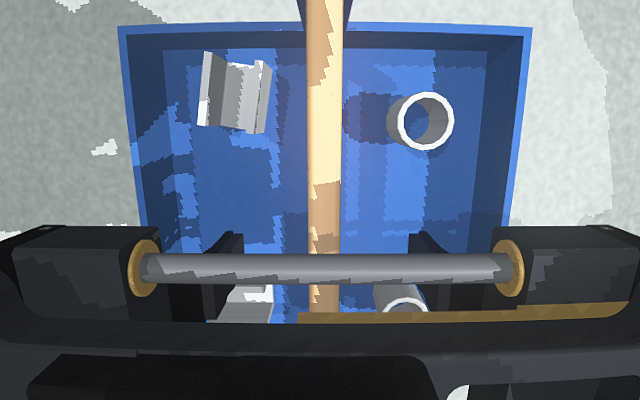

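View pics/scene19.png

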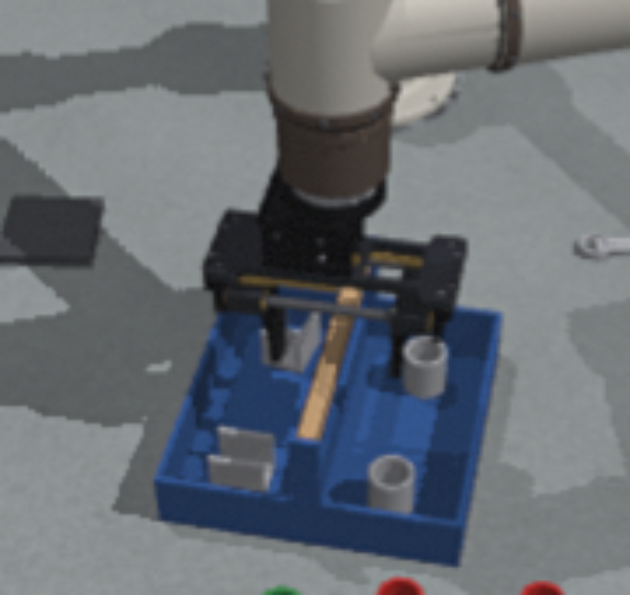

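```bash
python3 -m crank '[{"delta_rot":[0,0,0],"linear":[0,0,0.006],"gripper":100},{"delta_rot":[0,0,0],"linear":[0,0,0],"gripper":60},{"delta_rot":[0,0,0],"linear":[0,0,0],"gripper":40},{"delta_rot":[0,0,0],"linear":[0,0,0],"gripper":30},{"delta_rot":[0,0,0],"linear":[0,0,0],"gripper":25},{"delta_rot":[0,0,0],"linear":[0,0,0],"gripper":25},{"delta_rot":[0,0,0],"linear":[0,0,0],"gripper":20},{"delta_rot":[0,0,0],"linear":[0,0,0],"gripper":0},{"delta_rot":[0,0,0],"linear":[0,0,0],"gripper":0},{"delta_rot":[0,0,0],"linear":[0,0,0],"gripper":0}]'
python3 -m crank '[{"delta_rot":[0,0,0],"linear":[0,0,0],"gripper":0},{"delta_rot":[0,0,0],"linear":[0,0,0],"gripper":0},{"delta_rot":[0,0,0],"linear":[0,0,0],"gripper":0},{"delta_rot":[0,0,0],"linear":[0,0,0],"gripper":0}]'
python3 -c "
from h import *
go([.5225,-.0786,.0425],72.9)
c=capture('wrist');cv2.imwrite('pics/wrist20.png',c['img'])
for n in ['scene','top']:
  c=capture(n);cv2.imwrite('pics/%s20.png'%n,c['img'])
"
```

```text
time_s: 27.68
tcp_pos: [0.5227, -0.0789, 0.0421]
ee_rot: [[-0.955, 0.296, -0.0], [0.296, 0.955, -0.0], [0.0, -0.0, -1.0]]
wrist_force: [0.3, -1.4, 0.0]
gripper_width: 0.155
time_s: 28.18
tcp_pos: [0.5227, -0.0789, 0.042]
ee_rot: [[-0.955, 0.296, -0.0], [0.296, 0.955, -0.0], [0.0, -0.0, -1.0]]
wrist_force: [-0.6, -1.7, 0.8]
gripper_width: 0.16
t 28.175 tcp [ 0.5227 -0.0789  0.042 ] yawy 72.79488465704725 w 13.88638163432623 F [-0.5561 -1.7297  0.7979] j6 -116.23617301903198
turn [-0.0003 -0.0002 -0.0018] shift now [ 0.0003  0.0002 -0.0005] after turn [ 0.0003  0.0002 -0.0005]
```

View pics/wrist20.png

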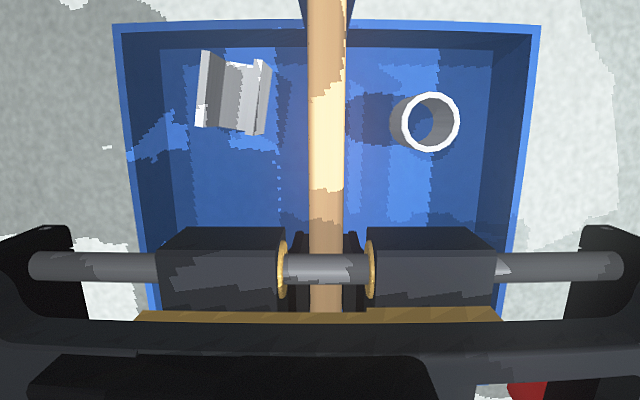

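The bar is gripped at 13.9 mm opening. A slow lift of a few millimetres first.

```bash
python3 -m crank '[{"delta_rot":[0,0,0],"linear":[0,0,-0.002],"gripper":0},{"delta_rot":[0,0,0],"linear":[0,0,-0.004],"gripper":0},{"delta_rot":[0,0,0],"linear":[0,0,-0.006],"gripper":0},{"delta_rot":[0,0,0],"linear":[0,0,-0.006],"gripper":0},{"delta_rot":[0,0,0],"linear":[0,0,-0.002],"gripper":0},{"delta_rot":[0,0,0],"linear":[0,0,0],"gripper":0},{"delta_rot":[0,0,0],"linear":[0,0,0],"gripper":0}]'
python3 -c "
from h import *
go([.5225,-.0786,.192],72.9);print(r.sense()['moment'])
c=capture('wrist');cv2.imwrite('pics/wrist21.png',c['img'])
c=capture('scene');cv2.imwrite('pics/scene21.png',cv2.resize(c['img'][100:290,220:400],None,fx=3.1,fy=3.1))
"
```

```text
time_s: 29.2
tcp_pos: [0.5226, -0.0787, 0.0619]
ee_rot: [[-0.955, 0.296, -0.0], [0.296, 0.955, 0.0], [0.0, -0.0, -1.0]]
wrist_force: [-0.6, -0.9, -7.6]
gripper_width: 0.157
t 29.2 tcp [ 0.5226 -0.0787  0.0619] yawy 72.79007365125138 w 13.627788980840833 F [-0.6245 -0.8905 -7.5726] j6 -116.23759734766134
turn [-0.0001 -0.0005 -0.0019] shift now [ 0.0001  0.     -0.1301] after turn [ 0.0001  0.     -0.1301]
[-0.0211 -0.0234  0.0083]
```

View pics/wrist21.png

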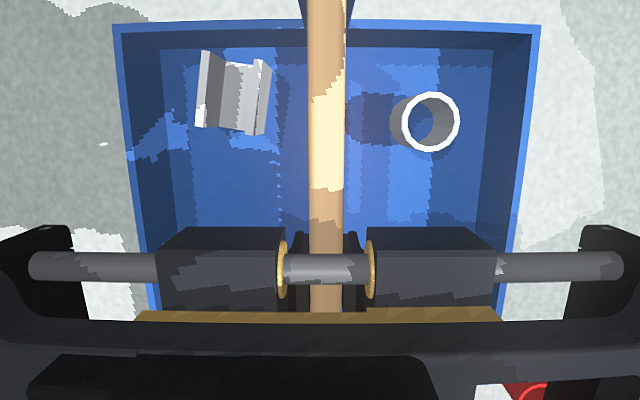

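View pics/scene21.png

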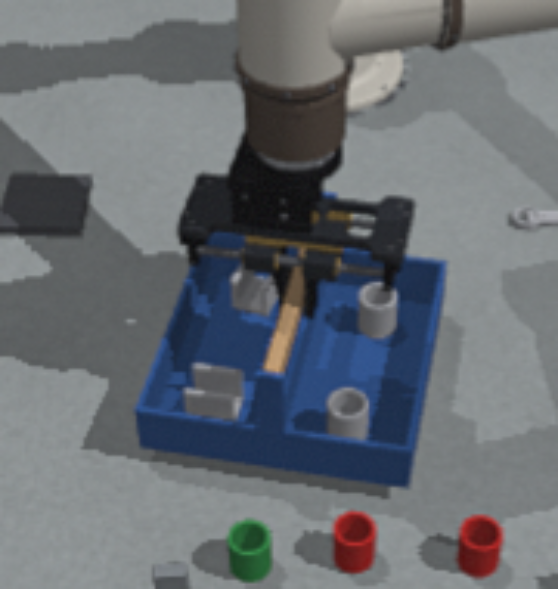

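It is level, with no change in the wrist view and about 7.6 N of weight. Lifting the rest.

```bash
python3 -m crank '[{"delta_rot":[0,0,0],"linear":[0,0,-0.006],"gripper":0},{"delta_rot":[0,0,0],"linear":[0,0,-0.012],"gripper":0},{"delta_rot":[0,0,0],"linear":[0,0,-0.018],"gripper":0},{"delta_rot":[0,0,0],"linear":[0,0,-0.02],"gripper":0},{"delta_rot":[0,0,0],"linear":[0,0,-0.02],"gripper":0},{"delta_rot":[0,0,0],"linear":[0,0,-0.02],"gripper":0},{"delta_rot":[0,0,0],"linear":[0,0,-0.016],"gripper":0},{"delta_rot":[0,0,0],"linear":[0,0,-0.01],"gripper":0},{"delta_rot":[0,0,0],"linear":[0,0,-0.006],"gripper":0},{"delta_rot":[0,0,0],"linear":[0,0,-0.002],"gripper":0}]'
python3 -m crank '[{"delta_rot":[0,0,0],"linear":[0,0,0],"gripper":0},{"delta_rot":[0,0,0],"linear":[0,0,0],"gripper":0},{"delta_rot":[0,0,0],"linear":[0,0,0],"gripper":0},{"delta_rot":[0,0,0],"linear":[0,0,0],"gripper":0},{"delta_rot":[0,0,0],"linear":[0,0,0],"gripper":0},{"delta_rot":[0,0,0],"linear":[0,0,0],"gripper":0}]'
python3 -c "
from h import *
go([.5225,-.0786,.192],72.9);print(r.sense()['moment'])
for n in ['wrist','scene','top']:
  c=capture(n);cv2.imwrite('pics/%s22.png'%n,c['img'])
"
```

```text
time_s: 30.55
tcp_pos: [0.5227, -0.0786, 0.1921]
ee_rot: [[-0.955, 0.296, -0.0], [0.296, 0.955, 0.0], [0.0, 0.0, -1.0]]
wrist_force: [0.3, -0.1, -8.2]
gripper_width: 0.157
time_s: 31.3
tcp_pos: [0.5228, -0.0786, 0.192]
ee_rot: [[-0.955, 0.296, -0.0], [0.296, 0.955, 0.0], [0.0, 0.0, -1.0]]
wrist_force: [0.7, -0.6, -8.6]
gripper_width: 0.157
t 31.3 tcp [ 0.5228 -0.0786  0.192 ] yawy 72.80354432371897 w 13.68383455938296 F [ 0.6506 -0.5553 -8.5566] j6 -116.2339035019093
turn [ 0.     -0.     -0.0017] shift now [ 0.0003 -0.0001  0.    ] after turn [ 0.0003 -0.0001  0.    ]
[-0.0503 -0.0103 -0.0693]
```

View pics/wrist22.png

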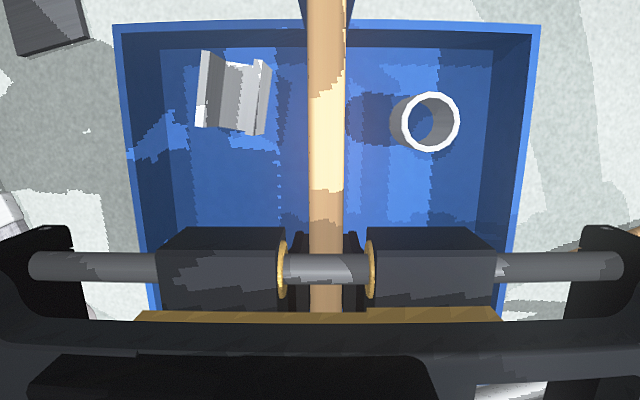

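View pics/scene22.png

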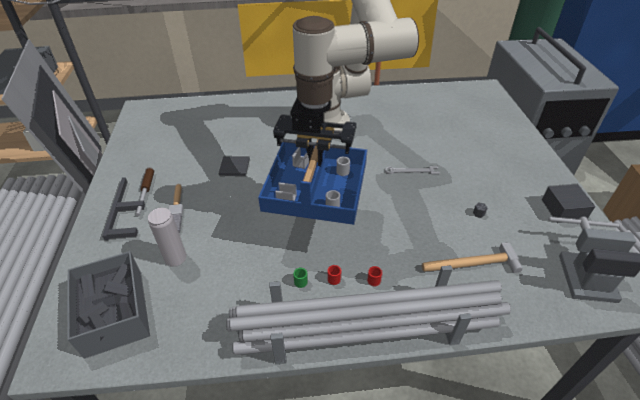

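View pics/top22.png

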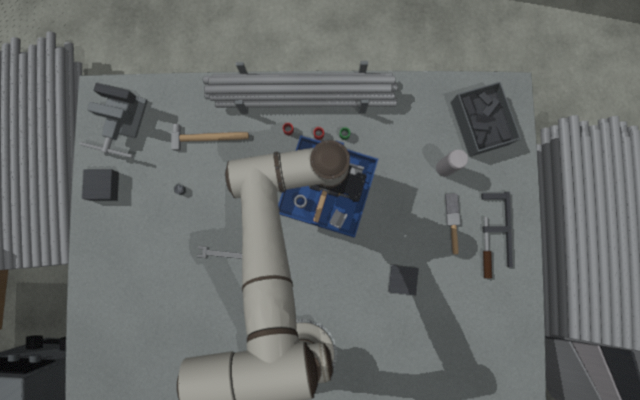

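The tote hangs level about 150 mm up, all four parts are standing in it, and every other item looks unmoved. Handing in.

```bash
python3 -c "
from station import workorder,r
print(workorder.finish_job()); s=r.sense(); print(s['time_s'],s['tcp_pos'],s['gripper_width'],s['wrist_force'])"
```

```text
the job is handed in; nothing more can be done
None
the job is handed in; nothing more can be done
```

The job is handed in: both parts are packed, and the gripper is holding the tote about 15 cm above where it stood. The clock read 31.3 s of the allowed 67 s at my last check.

- **Packing:** I set the loose sleeve in the compartment that already held a sleeve, and the loose clip in the one that already held a clip. Both were lowered to the floor before release (about 2 N and 5 N at touchdown).
- **Lift:** I gripped the bar at its middle and lifted 150 mm straight up. The tool pose and grip opening (about 13.7 mm) were steady. The wrist view was the same as before the lift, so the tote did not tip. The load read about 8.5 N.
- **Bench:** In the last scene and top views all four parts stood in the tote, the space under it was clear and everything else looked unmoved. I judged that by eye and did not measure it.

**What failed or disagreed:**
- **First grasp missed:** The first try at the sleeve closed on air above it without disturbing it.
- **Fingertip offset:** The images showed the fingertips about 45 mm above the reported TCP, contrary to the description. I corrected for this from then on, and later grasps and contacts agreed with it.
- **No reading after handing in:** My final state readout was refused once the job was in, so the last figures are from just before.

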